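# Put the spanners back in the hanging clip rack in order of size

## Task

Four spanners stand jumbled on edge in the black moulded tray. Put them back in the flat metal spring-clip rack, one to a clip, in order of size with the longest in the clip next to the hanging eye and the shortest at the far end, each centred in its clip on edge and pressed fully home onto the saddles; either end of a spanner may point either way. Leave the oil filter, the impact socket and the pan of bolts where they are.

Things in the scene. Friction and masses are not known exactly. Their poses are not given: they have to be found in the camera images.
- spanner_a: shortest of four loose steel combination spanners, 180 mm long, standing on edge. Shank 13 mm high, 8 mm thick; open head 27 and ring 21 mm high, 11 thick, reach above and below it. Origin: centre of the straight shank (straight 44 mm each way), near the balance point, 36.5 mm over the bench at the start and also when home in a clip. x: along it to the open head; y: thickness; z: up.
- spanner_b: second shortest of four loose steel combination spanners, 210 mm long, standing on edge. Shank 14.5 mm high, 8 mm thick; open head 32 and ring 26 mm high, 11 thick, reach above and below it. Origin: centre of the straight shank (straight 44 mm each way), near the balance point, 37.25 mm over the bench at the start and also when home in a clip. x: along it to the open head; y: thickness; z: up.
- spanner_c: second longest of four loose steel combination spanners, 238 mm long, standing on edge. Shank 16 mm high, 8 mm thick; open head 36 and ring 28 mm high, 11 thick, reach above and below it. Origin: centre of the straight shank (straight 44 mm each way), near the balance point, 38 mm over the bench at the start and also when home in a clip. x: along it to the open head; y: thickness; z: up.
- spanner_d: longest of four loose steel combination spanners, 266 mm long, standing on edge. Shank 18 mm high, 8 mm thick; open head 42 and ring 33 mm high, 11 thick, reach above and below it. Origin: centre of the straight shank (straight 44 mm each way), near the balance point, 39 mm over the bench at the start and also when home in a clip. x: along it to the open head; y: thickness; z: up.
- tray: black moulded tray, 285 x 290 mm, floor 6 mm high, origin under its centre. The spanners stand across two ridges (12 mm wide, 72 mm apart along y, 43 mm high) in notches 30 mm above the bench, 64 mm apart along x. Fingers reach down either side of a shank in the open space between the ridges. Fixed.
- clip_1: one of four like spring clips in a row on the flat zinc-grey rack (fixed, 262 x 104, top 6 mm high), 64 mm apart; the numbers do not follow the row. Origin: under its centre, at bench height. x: along the row, across the slot; y: along the slot and the spanner it will hold; z up. Two sets of sprung jaws, 36 mm each way along y, 12 mm wide.
- clip_2: one of four like spring clips in a row on the flat zinc-grey rack (fixed, 262 x 104, top 6 mm high), 64 mm apart; the numbers do not follow the row. Origin: under its centre, at bench height. x: along the row, across the slot; y: along the slot and the spanner it will hold; z up. Jaws 5 mm apart when empty; a shank on edge pushed down parts them to 8 mm.
- clip_3: one of four like spring clips in a row on the flat zinc-grey rack (fixed, 262 x 104, top 6 mm high), 64 mm apart; the numbers do not follow the row. Origin: under its centre, at bench height. x: along the row, across the slot; y: along the slot and the spanner it will hold; z up. Flared lips 49 mm high form a mouth 20 mm wide, down to the throat at 38 mm: push 5 to 8 N.
- clip_4: one of four like spring clips in a row on the flat zinc-grey rack (fixed, 262 x 104, top 6 mm high), 64 mm apart; the numbers do not follow the row. Origin: under its centre, at bench height. x: along the row, across the slot; y: along the slot and the spanner it will hold; z up. Home: lower edge on saddles 30 mm high, 27 mm each way along y; room for fingers between, down to z 16 mm.
- hanging_eye: the rack's hanging eye: steel ring 42 mm across lying flat, 17 mm high, at one end of the row of clips, in line with it, 50 mm from the nearest clip's centre. It may be at either end; the other end has only a plain end stop 21 mm high. Origin: under the ring's centre, at bench height.
- oil_filter: bystander: white oil filter canister, 76 mm across, 88 mm high, origin under its centre; leave it alone.
- impact_socket: bystander: dark steel impact socket standing on end, 38 mm across, 60 mm high, origin under its centre; leave it alone.
- bolt_pan: bystander: shallow round black pan of bolts, 104 mm across, 26 mm high, origin under its centre; leave it alone.
Not all that is in view belongs to the job. What is shaped like the spanner_b but brown or purple is not meant.

How it is judged (in metres and radians):
At the end, for the whole second after the job is handed in: From the hanging eye: longest to shortest spanner, each in a clip, shank centre within 12 mm of the clip's centre and 3 mm of its home height (lower edge 30 mm above the bench), level to 0.07, on edge to 0.15 and along the slot to 0.12 rad, released, at rest (horizontal distance between spanner_a and hanging_eye between 0.227 and 0.257 m and ((horizontal distance between spanner_a and clip_1 below 0.012 m and angle between the x axis of spanner_a and the y axis of clip_1, either way round below 0.12 rad) or (horizontal distance between spanner_a and clip_2 below 0.012 m and angle between the x axis of spanner_a and the y axis of clip_2, either way round below 0.12 rad) or (horizontal distance between spanner_a and clip_3 below 0.012 m and angle between the x axis of spanner_a and the y axis of clip_3, either way round below 0.12 rad) or (horizontal distance between spanner_a and clip_4 below 0.012 m and angle between the x axis of spanner_a and the y axis of clip_4, either way round below 0.12 rad)) and height (world z) of spanner_a between 0.0335 and 0.0395 m and angle between spanner_a's own x axis and vertical between 1.5008 and 1.6408 rad and angle between spanner_a's own y axis and vertical between 1.4208 and 1.7208 rad and linear speed of each of spanner_a, spanner_b, spanner_c, spanner_d below 0.02 m/s and contact force between each of spanner_a, spanner_b, spanner_c, spanner_d and the fingers below 0.05 N and horizontal distance between spanner_b and hanging_eye between 0.163 and 0.193 m and ((horizontal distance between spanner_b and clip_1 below 0.012 m and angle between the x axis of spanner_b and the y axis of clip_1, either way round below 0.12 rad) or (horizontal distance between spanner_b and clip_2 below 0.012 m and angle between the x axis of spanner_b and the y axis of clip_2, either way round below 0.12 rad) or (horizontal distance between spanner_b and clip_3 below 0.012 m and angle between the x axis of spanner_b and the y axis of clip_3, either way round below 0.12 rad) or (horizontal distance between spanner_b and clip_4 below 0.012 m and angle between the x axis of spanner_b and the y axis of clip_4, either way round below 0.12 rad)) and height (world z) of spanner_b between 0.03425 and 0.04025 m and angle between spanner_b's own x axis and vertical between 1.5008 and 1.6408 rad and angle between spanner_b's own y axis and vertical between 1.4208 and 1.7208 rad and horizontal distance between spanner_c and hanging_eye between 0.099 and 0.129 m and ((horizontal distance between spanner_c and clip_1 below 0.012 m and angle between the x axis of spanner_c and the y axis of clip_1, either way round below 0.12 rad) or (horizontal distance between spanner_c and clip_2 below 0.012 m and angle between the x axis of spanner_c and the y axis of clip_2, either way round below 0.12 rad) or (horizontal distance between spanner_c and clip_3 below 0.012 m and angle between the x axis of spanner_c and the y axis of clip_3, either way round below 0.12 rad) or (horizontal distance between spanner_c and clip_4 below 0.012 m and angle between the x axis of spanner_c and the y axis of clip_4, either way round below 0.12 rad)) and height (world z) of spanner_c between 0.035 and 0.041 m and angle between spanner_c's own x axis and vertical between 1.5008 and 1.6408 rad and angle between spanner_c's own y axis and vertical between 1.4208 and 1.7208 rad and horizontal distance between spanner_d and hanging_eye between 0.035 and 0.065 m and ((horizontal distance between spanner_d and clip_1 below 0.012 m and angle between the x axis of spanner_d and the y axis of clip_1, either way round below 0.12 rad) or (horizontal distance between spanner_d and clip_2 below 0.012 m and angle between the x axis of spanner_d and the y axis of clip_2, either way round below 0.12 rad) or (horizontal distance between spanner_d and clip_3 below 0.012 m and angle between the x axis of spanner_d and the y axis of clip_3, either way round below 0.12 rad) or (horizontal distance between spanner_d and clip_4 below 0.012 m and angle between the x axis of spanner_d and the y axis of clip_4, either way round below 0.12 rad)) and height (world z) of spanner_d between 0.036 and 0.042 m and angle between spanner_d's own x axis and vertical between 1.5008 and 1.6408 rad and angle between spanner_d's own y axis and vertical between 1.4208 and 1.7208 rad); the robot touches nothing.
It fails at once if the oil filter is disturbed (moved more than 30 mm) (distance of oil_filter from where it was at the start of the episode above 0.03 m).
It fails at once if the impact socket is disturbed (moved more than 30 mm) (distance of impact_socket from where it was at the start of the episode above 0.03 m).
It fails at once if the pan of bolts is disturbed (moved more than 30 mm) (distance of bolt_pan from where it was at the start of the episode above 0.03 m).
It also fails if it takes over 107 s, if anything falls off the work surface, if the arm or the gripper's body presses on something with over 40 N, if the wrist force passes 120 N, or if a joint passes its speed limit or range.

## Robot

A 7-joint arm with a two-finger parallel gripper is mounted at the origin on the work surface. World frame = base frame: x ahead of the robot, y to its left, z up, the work surface at z = 0. Lengths are in m, angles in degrees, forces in N, time in s.
With the tool pointing down it reaches from about 0.4 to 0.875 m from the base axis. Payload 19.3 kg.
Tool frame: the origin (TCP) lies midway between the tips of the shut fingers; the grasp point (between the pads) lies 19 mm behind it (arm.grasp_offset is the distance from the TCP to the grasp point, in m); x points along the fingers, z is the direction in which the jaws open and shut, and the axes are right-handed (so a half turn about x gives the same grasp; the last joint's range is limited). The gripper opens to 85 mm and grips with 20 to 120 N. Pads are 22 mm wide; open, the fingers measure 114 mm over their backs; the gripper's body (76 mm by 85 mm) begins 54 mm behind the grasp point. The pads swing forward as they close: fully open they stand 13 mm farther back than shut.
Start: joints at [-71.287, 29.874, -2.08, 91.645, 1.215, 58.505, -6.463], TCP at [0.242, 0.576, 0.231] pointing down, gripper open.
Joint ranges: [-166.77, 166.77], [-17.47, 122.26], [-85.68, 81.53], [9.62, 139.38], [-72.42, 252.41], [9.2, 110.78], [-144.41, 144.41]. Speed limits (degrees/s): [108.29, 108.29, 136.94, 136.94, 172.46, 172.46, 172.46].

## Interface

Orientations are given as a 3x3 rotation matrix whose columns are the frame's x, y, z axes.
In Python, from workcell import sense, snapshot, workorder, arm gives the robot as it stands.
- The arm moves only by the tool carry_out, never from a script. Its arguments are lists of equal length, an entry for each row: "xyz": the shift along the tool's x, y, z in m, a list of three; "rot": the turn, a rotation vector about the tool's x, y, z in degrees, a list of three. In form: {"xyz": [[tx, ty, tz], ...], "rot": [[wx, wy, wz], ...]}. A call has exactly 5 rows; each row is the pose to reach, as a shift and turn from the pose measured when the call began, along the tool's axes at that moment; what a row does not reach only later rows make up. A row lasts 1/12 s, in which the tool goes at most 41.7 mm and 7.16 degrees, less where a joint would pass 70% of its speed; a pose out of reach is approached as far as the arm can. A call with a gripper value outside its range is refused whole. "hand" is the gripper command: -1 is shut, 1 is fully open, values between are in proportion, set as the call begins (left out, the last holds). The fingers move at their own pace and stop on an object; the grip force is fixed at half the most. Time passes only in rows, so rows that repeat a pose let the fingers close, or fill a call up. It gives the time, the measured TCP pose, the force and the opening at its end, in the units of the state.
- sense(): the state, without advancing time (a new reading comes with each control period).
- snapshot(name): name is "scene" or "top"; returns a dict with "color" (420x560x3 uint8, blue, green, red), "mtx" (3x3 intrinsics, pixels), "pose" (4x4, takes a point from camera to world coordinates). Camera axes: x right, y down, z forward; pixel columns grow to the right and rows downward; lengths in m; the calibration is good to about 2 mm. A picture is of the moment at which its call begins. There is no depth.
- workorder.finish_job(): hands the job in, once; it reports no verdict.
The state is a dict: "t": time; "joint_positions": joint angles; "qd": joint speeds; "effort": joint torques, N m; "tool_pos": TCP position; "tcp_rot": TCP orientation; "force": force on the tool from outside, world axes, zero at the start; "ft_torque": the same for the moment, N m; "gripper_width": opening from 0.0 (shut) to 1.0 (fully open).
Only numpy, scipy, OpenCV 4.12 (cv2) and the standard library are available. Lean on these libraries where they do the work, as an engineer would, in place of code of your own. Each camera call takes 0.05 s, during which the arm holds its last target.

## Working session

There is one attempt and no reset: what is moved stays moved. The work goes in short steps, Python scripts to look and compute and a tool call to move; the robot and the scene stay as the last step left them, time stands still between calls to the robot, and variables do not carry over. Pictures are saved under pics/ and viewed, and the job is handed in when it is done.

Besides the shell and the picture viewer there is one more tool, called in YAML: its name, and indented under it one key for each argument. carry_out: Moves the arm, as the interface text tells. Its arguments: {"type":"object","properties":{"xyz":{"type":"array","items":{"type":"array","items":{"type":"number"}}},"rot":{"type":"array","items":{"type":"array","items":{"type":"number"}}},"hand":{"type":"number"}},"required":["xyz","rot"]}

```bash
ls; mkdir -p pics; python3 - <<'E'
from workcell import sense, snapshot, workorder, arm
import cv2
print(sense()); print(arm.grasp_offset, [a for a in dir(arm) if a[0]!='_'])
for n in("scene","top"):
    s=snapshot(n); cv2.imwrite(f"pics/{n}0.png",s["color"]); print(n,s["mtx"],s["pose"])
E
```

```text
pics
{'t': 0.0, 'joint_positions': array([-71.28702811,  29.90857518,  -2.07906376,  91.67224427,
         1.21513902,  58.50318903,  -6.46305842]), 'qd': array([-0.09929605, -0.04440553, -0.00146059,  0.02993292,  0.02260077,
        0.03227567,  0.02054612]), 'effort': array([-1.43450641e-03, -9.27080297e+01,  1.97911531e+00, -3.69945395e+01,
        1.77473371e-02,  7.89739599e-03,  2.96108090e-05]), 'tool_pos': array([0.24147916, 0.57612314, 0.23074211]), 'tcp_rot': array([[-3.21127595e-04, -9.22284560e-01,  3.86511431e-01],
       [-1.03252212e-03,  3.86511551e-01,  9.22283988e-01],
       [-9.99999415e-01, -1.02910766e-04, -1.07639874e-03]]), 'force': array([-0.46078977, -0.61888272, -0.35613255]), 'ft_torque': array([-0.01979816, -0.02652869,  0.0023558 ]), 'gripper_width': 1.00006890965412}
0.0187 ['PlanningError', 'grasp_offset']
scene [[438.35253412   0.         279.55016806]
 [  0.         438.35253412 215.18032626]
 [  0.           0.           1.        ]] [[-0.59724431  0.49014779 -0.63486564  1.2847927 ]
 [ 0.80204748  0.36066872 -0.47606502  0.69635235]
 [-0.00436604 -0.79351951 -0.60852914  0.804837  ]
 [ 0.          0.          0.          1.        ]]
top [[488.90868829   0.         283.85019518]
 [  0.         488.90868829 208.30213018]
 [  0.           0.           1.        ]] [[-2.43737751e-02 -9.82030618e-01  1.87141079e-01  2.65327189e-01]
 [-9.99684510e-01  2.50783958e-02  1.39823476e-03  8.21451302e-02]
 [-6.06630741e-03 -1.87047958e-01 -9.82332052e-01  1.41177550e+00]
 [ 0.00000000e+00  0.00000000e+00  0.00000000e+00  1.00000000e+00]]
```

View pics/scene0.png

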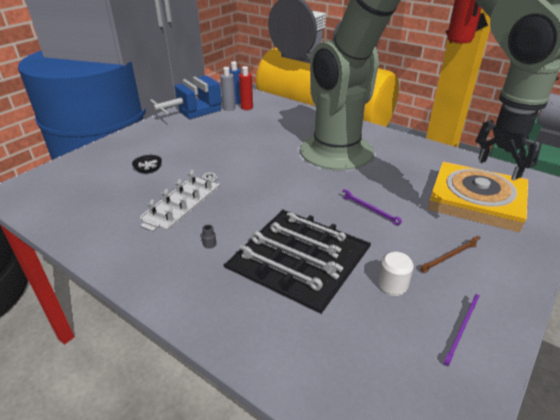

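View pics/top0.png

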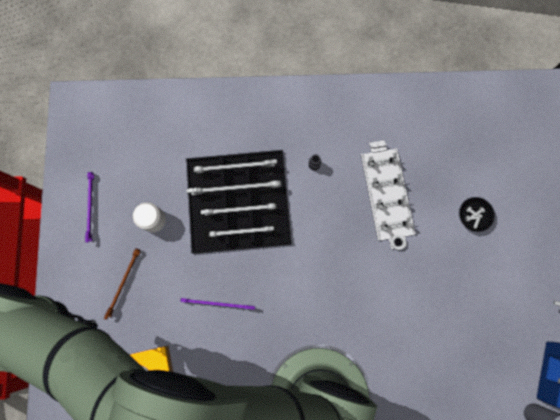

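```bash
cat > h.py <<'E'
import numpy as np, cv2
from workcell import sense, snapshot
def p2w(s,u,v,z):
    K=s["mtx"];T=s["pose"];d=T[:3,:3]@np.linalg.solve(K,[u,v,1.]);o=T[:3,3]
    return o+d*(z-o[2])/d[2]
def w2p(s,P):
    T=s["pose"];c=T[:3,:3].T@(np.asarray(P,float)-T[:3,3]);q=s["mtx"]@c;return q[:2]/q[2]
def crop(s,name,x0,y0,x1,y1,k):
    c=cv2.resize(s["color"][y0:y1,x0:x1],None,fx=k,fy=k,interpolation=cv2.INTER_CUBIC)
    for x in range((x0+9)//10*10,x1,10): cv2.putText(c,str(x),(int((x-x0)*k),8),0,.3,(0,255,255),1);cv2.line(c,(int((x-x0+.5)*k),10),(int((x-x0+.5)*k),14),(0,255,255),1)
    for y in range((y0+9)//10*10,y1,10): cv2.putText(c,str(y),(0,int((y-y0+.5)*k)+3),0,.3,(0,255,255),1)
    cv2.imwrite(name,c)
E
python3 - <<'E'
from h import *
s=snapshot("top")
crop(s,"pics/tray.png",180,140,300,260,5)
crop(s,"pics/rack.png",340,130,440,260,4.6)
s=snapshot("scene")
crop(s,"pics/srack.png",130,160,230,240,7)
crop(s,"pics/stray.png",220,205,375,310,5)
E
```

```text
(no output)
```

View pics/tray.png

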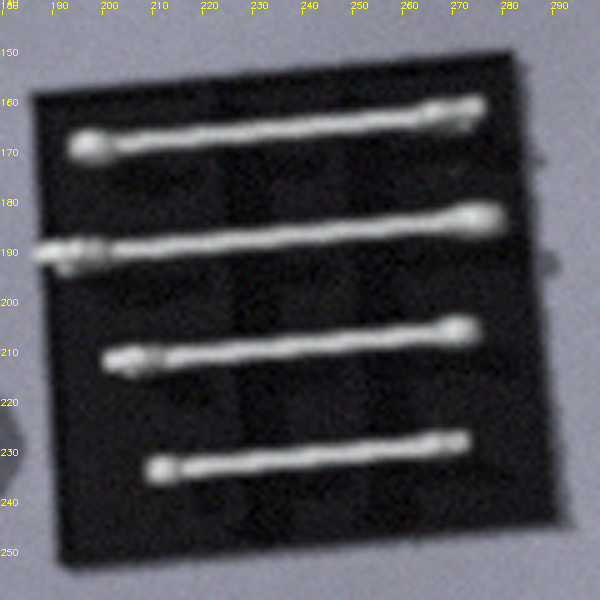

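View pics/rack.png

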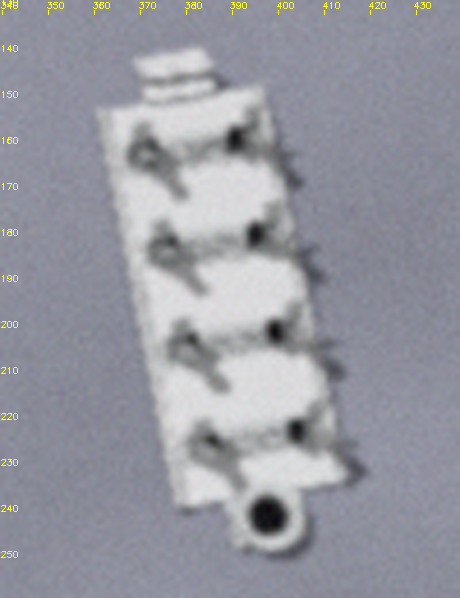

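View pics/srack.png

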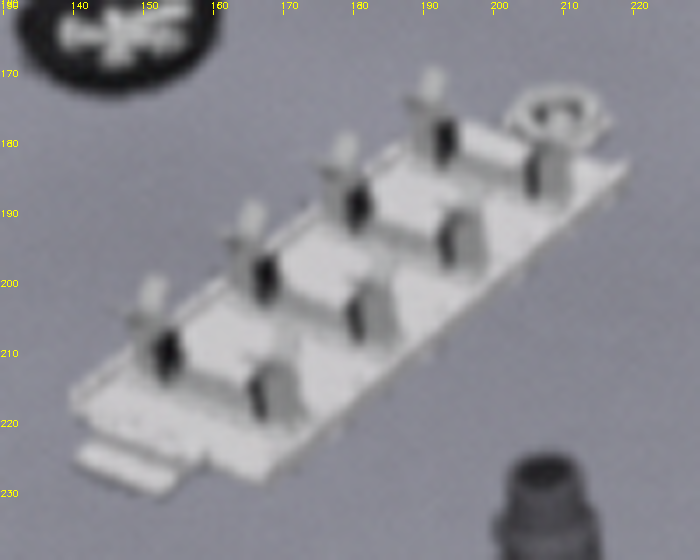

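View pics/stray.png

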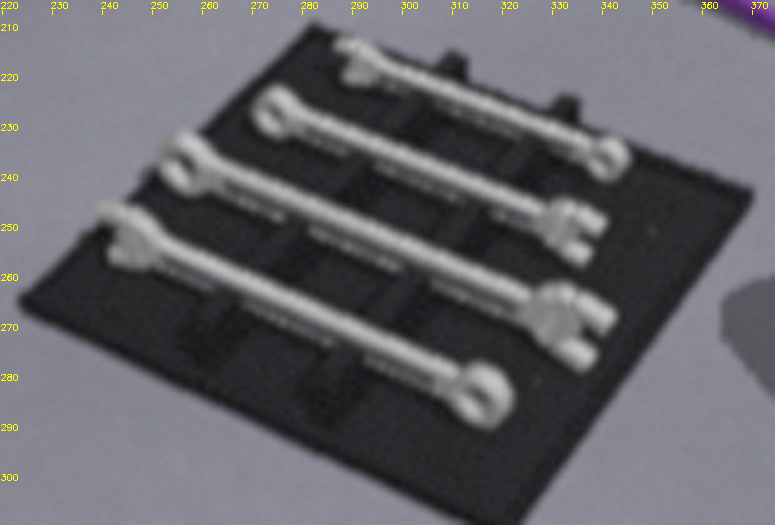

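```bash
cat > m.py <<'E'
from h import *
from scipy.optimize import least_squares
T=snapshot("top");S=snapshot("scene")
def fit(obs,x0):
    # obs: (cam, local pt, pixel)
    def r(p):
        c,s=np.cos(p[2]),np.sin(p[2]);o=[]
        for cam,l,px in obs: o+=list(w2p(cam,[p[0]+c*l[0]-s*l[1],p[1]+s*l[0]+c*l[1],l[2]])-px)
        return o
    q=least_squares(r,x0,loss='soft_l1');return q.x,np.array(r(q.x)).reshape(-1,2)
if __name__=="__main__":
    h=.131;w=.052
    # rack local x: along row, toward far end ; y left
    L=dict(fl=[h,w,.006],fr=[h,-w,.006],nr=[-h,-w,.006],nl=[-h,w,.006],eye=[-.146,0,.017])
    ob=[(T,L['fl'],(361.1,153.9)),(T,L['fr'],(397,149.1)),(T,L['nr'],(415.4,234.3)),(T,L['nl'],(379.1,240.2)),(T,L['eye'],(398,241.7))]
    os=[(S,L['fl'],(167.4,228.9)),(S,L['fr'],(140.3,217.9)),(S,L['nl'],(220,183.6)),(S,L['eye'],(209.7,176.1))]
    for o in (ob,os,ob+os):
        p,r=fit(o,[.6,-.2,0]);print("rack",p.round(4),np.degrees(p[2]).round(2),r.round(1).tolist())
    h=.1425;w=.145
    L=[[h,w,.006],[h,-w,.006],[-h,-w,.006],[-h,w,.006]]
    ob=[(T,l,q) for l,q in zip(L,[(186.6,158.6),(282.6,150),(294,245),(193,254)])]
    os=[(S,L[1],(226,265)),(S,L[2],(283,210)),(S,L[3],(371,245))]
    for o in (ob,os,ob+os):
        p,r=fit(o,[.6,.2,0]);print("tray",p.round(4),np.degrees(p[2]).round(2),r.round(1).tolist())
    g=cv2.cvtColor(T["color"],6).astype(float)
    m=(g>110).astype(np.uint8);m[:,:184]=0;m[:,284:]=0;m[:152]=0;m[250:]=0
    n,lab,st,_=cv2.connectedComponentsWithStats(m)
    for i in range(1,n):
        if st[i,4]<60: continue
        ys,xs=np.nonzero(lab==i);k=(xs>215)&(xs<262)
        wgt=g[ys,xs]
        # weighted column centroid
        cx=[];cy=[]
        for x in range(218,260):
            y0=ys[(xs==x)].mean();yy=np.arange(int(y0)-4,int(y0)+6);v=np.clip(g[yy,x]-70,0,None);cx.append(x);cy.append((v*yy).sum()/v.sum())
        a,b=np.polyfit(cx,cy,1)
        e=[];
        for x in (xs.min(),xs.max()): e.append(p2w(T,x,a*x+b,.05)[:2].round(4).tolist())
        P=[p2w(T,x,a*x+b,z) for x,z in((220,.045),(258,.045))]
        d=P[1]-P[0]
        print(st[i].tolist(),"ends",e,"len",np.hypot(*np.subtract(*e)).round(4),"mid",np.mean(e,0).round(4),"yaw",np.degrees(np.arctan2(d[0],-d[1])).round(2))
E
python3 m.py
```

```text
rack [ 0.5694 -0.2226  0.1342] 7.69 [[1.0, 0.1], [-0.7, -0.4], [-1.0, 0.1], [0.0, -0.1], [0.7, 0.2]]
rack [ 0.5713 -0.22    0.1336] 7.66 [[0.0, -0.3], [0.0, 0.1], [0.0, 0.9], [-0.1, -0.6]]
rack [ 0.5697 -0.222   0.1351] 7.74 [[0.7, 0.0], [-1.0, -0.5], [-1.1, 0.0], [-0.2, -0.2], [0.5, 0.1], [0.1, -0.8], [0.1, -0.4], [-0.1, 0.5], [-0.2, -1.0]]
tray [0.5583 0.2152 0.0745] 4.27 [[0.2, 0.7], [0.8, -0.1], [-0.9, -0.8], [-0.1, 0.2]]
tray [0.5574 0.2191 0.0635] 3.64 [[-1.7, 0.2], [0.2, 0.1], [1.0, -0.8]]
tray [0.5578 0.217  0.0678] 3.89 [[-0.1, 0.5], [0.5, 0.4], [-1.8, -0.2], [-1.1, 0.1], [-2.3, 0.2], [-0.6, -0.0], [0.1, -1.2]]
[184, 152, 96, 98, 956] ends [[nan, nan], [nan, nan]] len nan mid [nan nan] yaw nan
[194, 159, 83, 13, 307] ends [[0.6466, 0.3402], [0.6622, 0.1034]] len 0.2373 mid [0.6544 0.2218] yaw 3.78
[201, 203, 74, 12, 282] ends [[0.5197, 0.3191], [0.5335, 0.1118]] len 0.2078 mid [0.5266 0.2154] yaw 3.79
[209, 226, 65, 11, 234] ends [[0.4573, 0.2961], [0.4693, 0.116]] len 0.1805 mid [0.4633 0.206 ] yaw 3.79m.py:35: RuntimeWarning: invalid value encountered in scalar divide
  y0=ys[(xs==x)].mean();yy=np.arange(int(y0)-4,int(y0)+6);v=np.clip(g[yy,x]-70,0,None);cx.append(x);cy.append((v*yy).sum()/v.sum())
```

```bash
cat > g.py <<'E'
from h import *
from scipy.spatial.transform import Rotation as R
import sys
TR=(np.array([.558,.2165]),3.8); RK=(np.array([.5697,-.222]),7.74)
def pt(fr,x,y=0):
    a=np.radians(fr[1]);return fr[0]+[np.cos(a)*x-np.sin(a)*y,np.sin(a)*x+np.cos(a)*y]
TRX=dict(c=.096,d=.032,b=-.032,a=-.096); RKX=dict(d=-.096,c=-.032,b=.032,a=.096)
def target(k,sp,z):
    fr=TR if k=='t' else RK
    p=pt(fr,(TRX if k=='t' else RKX)[sp]); a=np.radians(fr[1])
    M=np.array([[0,-np.sin(a),np.cos(a)],[0,np.cos(a),np.sin(a)],[-1,0,0]])
    return np.r_[p,z],M
def go(k,sp,z):
    s=sense();P,M=target(k,sp,z);C=s["tcp_rot"]
    print("t",round(s["t"],2),"shift mm",(1000*C.T@(P-s["tool_pos"])).round(1).tolist(),"rot",R.from_matrix(C.T@M).as_rotvec(degrees=True).round(1).tolist(),"F",s["force"].round(1).tolist(),"w",round(s["gripper_width"],3),"tcp",s["tool_pos"].round(4).tolist(),"goal",P.round(4).tolist())
if __name__=="__main__": go(sys.argv[1],sys.argv[2],float(sys.argv[3]))
E
python3 - <<'E'
from g import *
T=snapshot("top");S=snapshot("scene")
for u,v in((186.6,190.5),(280.5,183)): print(p2w(T,u,v,.05))
for s,n,b,k in((T,"T",(340,130,440,260),4.6),(S,"S",(130,160,230,240),7)):
    c=cv2.resize(s["color"][b[1]:b[3],b[0]:b[2]],None,fx=k,fy=k,interpolation=2)
    for x in RKX.values():
        for y in(-.042,-.03,.03,.042):
          for z,col in((.006,(255,0,0)),(.049,(0,0,255))):
            q=(w2p(s,np.r_[pt(RK,x,y),z])+.5-b[:2])*k
            cv2.circle(c,tuple(int(i) for i in q),2,col,-1)
    cv2.imwrite(f"pics/ov{n}.png",c)
go('t','d',.13)
E
```

```text
[0.58364357 0.36075092 0.05      ]
[0.59873939 0.09187684 0.05      ]
t 0.4 shift mm [101.3, -459.6, -195.3] rot [63.5, -0.0, 0.0] F [0.2, 0.4, 0.1] w 1.002 tcp [0.2416, 0.5764, 0.2312] goal [0.5899, 0.2186, 0.13]
```

View pics/ovT.png

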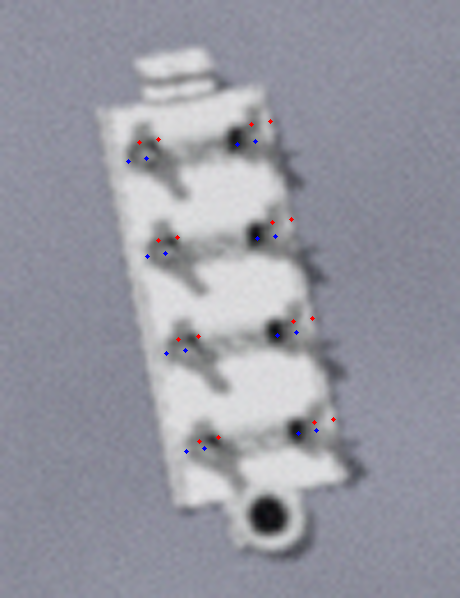

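View pics/ovS.png

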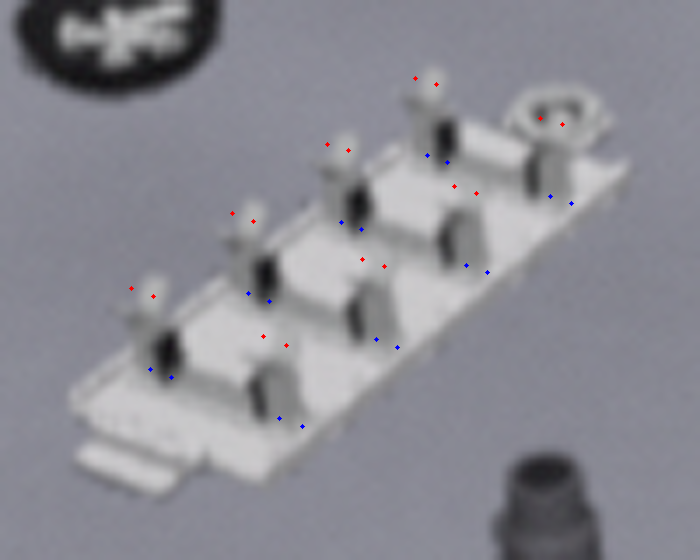

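carry_out:
  xyz:
    - [8,-38,-16]
    - [16,-76,-32]
    - [24,-114,-48]
    - [32,-152,-64]
    - [40,-190,-80]
  rot:
    - [6,0,0]
    - [12,0,0]
    - [18,0,0]
    - [24,0,0]
    - [30,0,0]
  hand: -0.3

```text
t: 0.82
tool_pos: [0.3858, 0.4289, 0.1915]
tcp_rot: [[0.0, -0.602, 0.799], [0.0, 0.799, 0.602], [-1.0, -0.0, 0.0]]
force: [0.9, 0.4, -0.2]
gripper_width: 0.352
```

The last call used millimetres where the tool takes metres. The per-row cap limited it to about 206 mm in the intended direction, with no contact. I'll use metres from here.

```bash
sed -i 's/TRX=dict.*/TRX=dict(c=.096,d=.032,b=-.032,a=-.096); RKX=dict(d=-.096,c=-.032,b=.032,a=.096); TRY=dict(a=-.0015,b=0,c=.001,d=.005)/; s/p=pt(fr,.*/p=pt(fr,(TRX if k=="t" else RKX)[sp],TRY[sp] if k=="t" else 0); a=np.radians(fr[1])/; s/shift mm",(1000\*C/shift m",(C/; s/))).round(1).tolist(),"rot"/))).round(4).tolist(),"rot"/; s/"tool_pos"\])).round(1)/"tool_pos"])).round(4)/' g.py; python3 g.py t d .13
```

```text
t 0.82 shift m [0.0615, -0.2865, 0.0393] rot [33.2, 0.0, -0.0] F [0.9, 0.4, -0.2] w 0.352 tcp [0.3858, 0.4289, 0.1915] goal [0.5896, 0.2236, 0.13]
```

carry_out:
  xyz:
    - [0.005,-0.037,0.005]
    - [0.01,-0.075,0.01]
    - [0.015,-0.112,0.015]
    - [0.02,-0.15,0.02]
    - [0.03,-0.187,0.025]
  rot:
    - [6.6,0,0]
    - [13.2,0,0]
    - [19.8,0,0]
    - [26.4,0,0]
    - [33.2,0,0]

```text
t: 1.23
tool_pos: [0.5198, 0.2931, 0.1622]
tcp_rot: [[0.002, -0.06, 0.998], [0.001, 0.998, 0.06], [-1.0, 0.001, 0.002]]
force: [0.3, 1.0, 0.9]
gripper_width: 0.348
```

```bash
python3 g.py t d .13
```

```text
t 1.23 shift m [0.0322, -0.0736, 0.0654] rot [-0.3, 0.1, -0.1] F [0.3, 1.0, 0.9] w 0.348 tcp [0.5198, 0.2931, 0.1622] goal [0.5896, 0.2236, 0.13]
```

carry_out:
  xyz:
    - [0.006,-0.025,0.022]
    - [0.013,-0.05,0.044]
    - [0.02,-0.0736,0.0654]
    - [0.028,-0.0736,0.0654]
    - [0.0322,-0.0736,0.0654]
  rot:
    - [0,0,0]
    - [0,0,0]
    - [-0.3,0.1,0]
    - [-0.3,0.1,0]
    - [-0.3,0.1,0]

```text
t: 1.65
tool_pos: [0.5904, 0.2216, 0.129]
tcp_rot: [[-0.001, -0.063, 0.998], [0.0, 0.998, 0.063], [-1.0, 0.0, -0.001]]
force: [-0.5, 0.4, 0.8]
gripper_width: 0.351
```

```bash
python3 g.py t d .024; python3 - <<'E'
from h import *
s=snapshot("top");crop(s,"pics/t1.png",170,140,310,260,5)
s=snapshot("scene");crop(s,"pics/s1.png",220,150,375,310,5)
E
```

```text
t 1.65 shift m [0.105, 0.002, -0.0006] rot [-0.2, -0.0, -0.0] F [-0.5, 0.4, 0.8] w 0.351 tcp [0.5904, 0.2216, 0.129] goal [0.5896, 0.2236, 0.024]
```

View pics/t1.png

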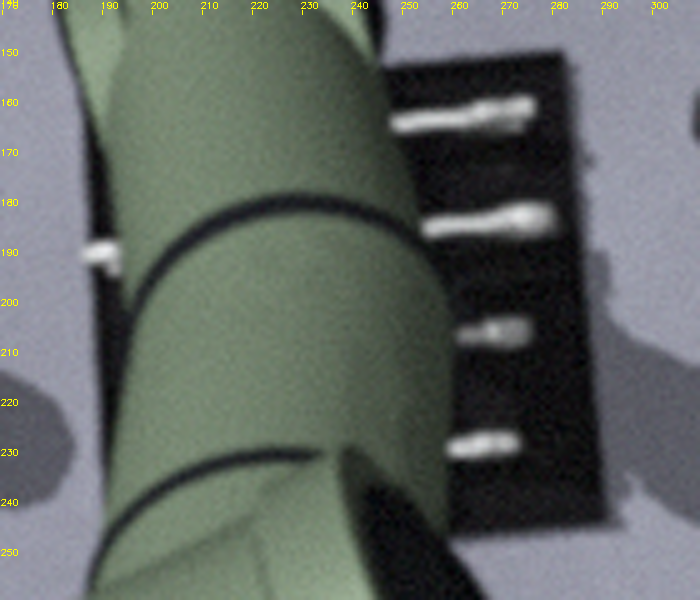

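View pics/s1.png

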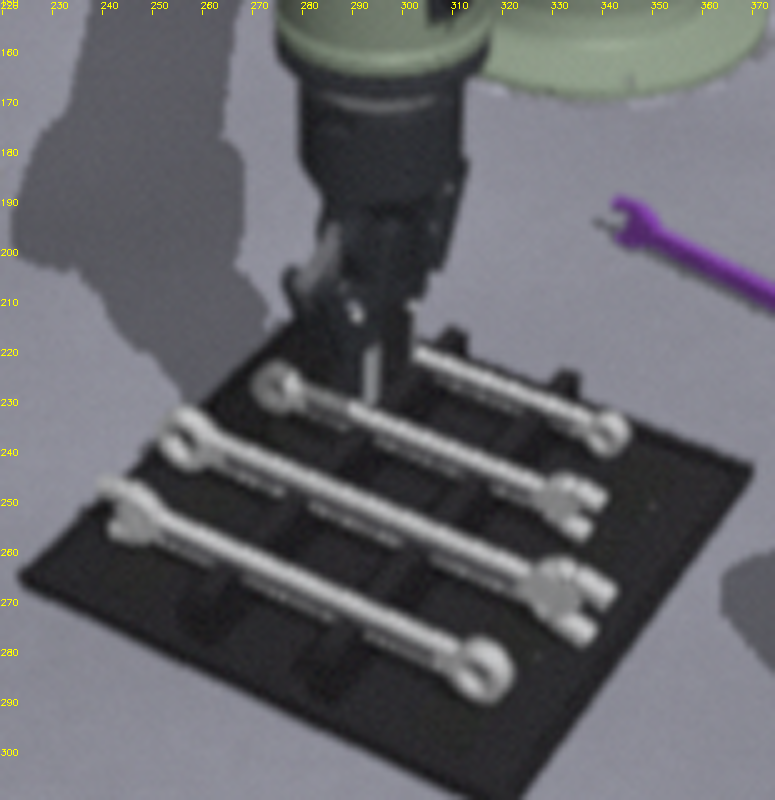

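Candidates (top image):
- c at (235,165), d at (234,186), b at (237,208), a at (240,230), told apart by length.
- Decoys: purple at (90,207) and (220,303), brown at (123,283).

The close crops confirm d is the second steel spanner from the far edge. The gripper is above it with its fingers parallel to the shank, so I'm descending.

carry_out:
  xyz:
    - [0.021,0.002,-0.0006]
    - [0.042,0.002,-0.0006]
    - [0.063,0.002,-0.0006]
    - [0.084,0.002,-0.0006]
    - [0.105,0.002,-0.0006]
  rot:
    - [-0.2,0,0]
    - [-0.2,0,0]
    - [-0.2,0,0]
    - [-0.2,0,0]
    - [-0.2,0,0]

```text
t: 2.17
tool_pos: [0.5873, 0.2278, 0.024]
tcp_rot: [[-0.001, -0.071, 0.997], [0.002, 0.997, 0.071], [-1.0, 0.002, -0.001]]
force: [0.7, 0.4, 0.2]
gripper_width: 0.351
```

carry_out:
  xyz:
    - [0,0,0]
    - [0,0,0]
    - [0,0,0]
    - [0,0,0]
    - [0,0,0]
  rot:
    - [0,0,0]
    - [0,0,0]
    - [0,0,0]
    - [0,0,0]
    - [0,0,0]
  hand: -1

```text
t: 2.58
tool_pos: [0.5886, 0.229, 0.026]
tcp_rot: [[0.002, -0.072, 0.997], [0.003, 0.997, 0.072], [-1.0, 0.003, 0.002]]
force: [5.0, 0.8, -5.6]
gripper_width: 0.08
```

```bash
python3 g.py t d .024; python3 - <<'E'
from h import *
s=snapshot("scene");crop(s,"pics/s2.png",220,150,375,310,5)
E
```

```text
t 2.58 shift m [0.002, -0.0055, 0.0007] rot [0.3, 0.1, -0.2] F [5.0, 0.8, -5.6] w 0.08 tcp [0.5886, 0.229, 0.026] goal [0.5896, 0.2236, 0.024]
```

View pics/s2.png

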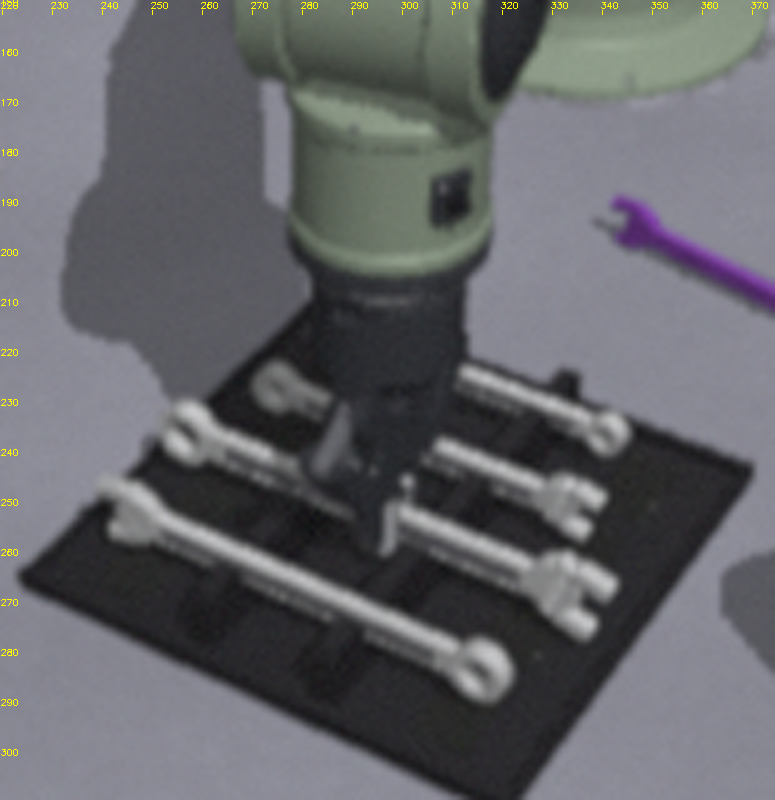

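carry_out:
  xyz:
    - [-0.02,0,0]
    - [-0.045,0,0]
    - [-0.075,0,0]
    - [-0.1,0,0]
    - [-0.115,0,0]
  rot:
    - [0,0,0]
    - [0,0,0]
    - [0,0,0]
    - [0,0,0]
    - [0,0,0]

```text
t: 3.05
tool_pos: [0.589, 0.2297, 0.1458]
tcp_rot: [[0.006, -0.073, 0.997], [0.005, 0.997, 0.073], [-1.0, 0.005, 0.006]]
force: [1.1, 0.2, -3.2]
gripper_width: 0.078
```

```bash
cat >> g.py <<'E'
E
sed -i 's/TRY\[sp\] if k=="t" else 0)/TRY[sp] if k=="t" else OFF)/; s/^import sys/import sys\nOFF=float(sys.argv[4]) if len(sys.argv)>4 else 0/' g.py; python3 g.py r d .13 .0055
```

```text
t 3.05 shift m [0.0127, -0.4496, -0.1485] rot [-3.6, 0.4, -0.3] F [1.1, 0.2, -3.2] w 0.078 tcp [0.589, 0.2297, 0.1458] goal [0.4738, -0.2295, 0.13]
```

carry_out:
  xyz:
    - [0,-0.025,-0.008]
    - [0,-0.062,-0.02]
    - [0,-0.1,-0.032]
    - [0,-0.138,-0.045]
    - [0,-0.175,-0.058]
  rot:
    - [-0.7,0,0]
    - [-1.4,0,0]
    - [-2.1,0,0]
    - [-2.8,0.2,0]
    - [-3.6,0.4,-0.3]

```text
t: 3.47
tool_pos: [0.5433, 0.0499, 0.1465]
tcp_rot: [[0.001, -0.137, 0.991], [0.0, 0.991, 0.137], [-1.0, -0.0, 0.001]]
force: [1.8, -0.8, -3.4]
gripper_width: 0.081
```

```bash
python3 g.py r d .12 .0055
```

```text
t 3.47 shift m [0.0264, -0.2672, -0.1071] rot [0.1, 0.1, 0.0] F [1.8, -0.8, -3.4] w 0.081 tcp [0.5433, 0.0499, 0.1465] goal [0.4738, -0.2295, 0.12]
```

carry_out:
  xyz:
    - [0,-0.036,-0.015]
    - [0,-0.072,-0.03]
    - [0,-0.108,-0.044]
    - [0,-0.144,-0.058]
    - [0,-0.18,-0.072]
  rot:
    - [0.1,0,0]
    - [0.1,0,0]
    - [0.1,0,0]
    - [0.1,0,0]
    - [0.1,0,0]

```text
t: 3.88
tool_pos: [0.4963, -0.1393, 0.1482]
tcp_rot: [[0.003, -0.136, 0.991], [0.0, 0.991, 0.136], [-1.0, -0.0, 0.003]]
force: [1.2, -0.6, -3.0]
gripper_width: 0.077
```

```bash
python3 g.py r d .12 .0055
```

```text
t 3.88 shift m [0.0281, -0.0862, -0.0347] rot [0.1, 0.2, 0.0] F [1.2, -0.6, -3.0] w 0.077 tcp [0.4963, -0.1393, 0.1482] goal [0.4738, -0.2295, 0.12]
```

carry_out:
  xyz:
    - [0.005,-0.036,-0.014]
    - [0.01,-0.066,-0.026]
    - [0.018,-0.081,-0.032]
    - [0.025,-0.0862,-0.0347]
    - [0.028,-0.0862,-0.0347]
  rot:
    - [0.1,0.2,0]
    - [0.1,0.2,0]
    - [0.1,0.2,0]
    - [0.1,0.2,0]
    - [0.1,0.2,0]

```text
t: 4.3
tool_pos: [0.4734, -0.2302, 0.1206]
tcp_rot: [[0.0, -0.133, 0.991], [-0.0, 0.991, 0.133], [-1.0, -0.0, 0.0]]
force: [-0.3, 0.2, -3.0]
gripper_width: 0.08
```

```bash
python3 g.py r d .06 .0055; python3 - <<'E'
from h import *
s=snapshot("top");crop(s,"pics/t3.png",330,120,450,260,4)
s=snapshot("scene");crop(s,"pics/s3.png",110,100,260,240,5)
E
```

```text
t 4.3 shift m [0.0606, 0.0007, 0.0005] rot [-0.1, 0.0, 0.0] F [-0.3, 0.2, -3.0] w 0.08 tcp [0.4734, -0.2302, 0.1206] goal [0.4738, -0.2295, 0.06]
```

View pics/t3.png

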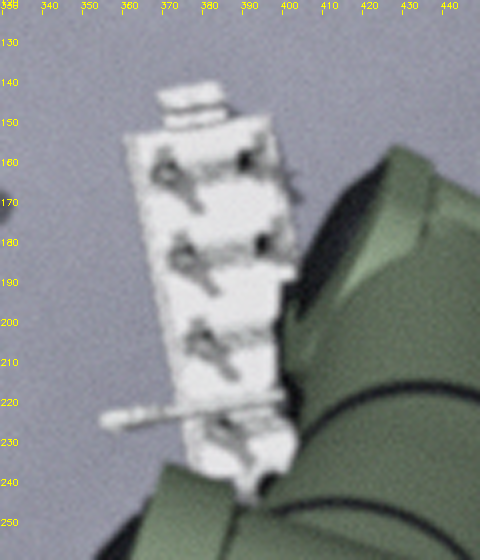

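View pics/s3.png

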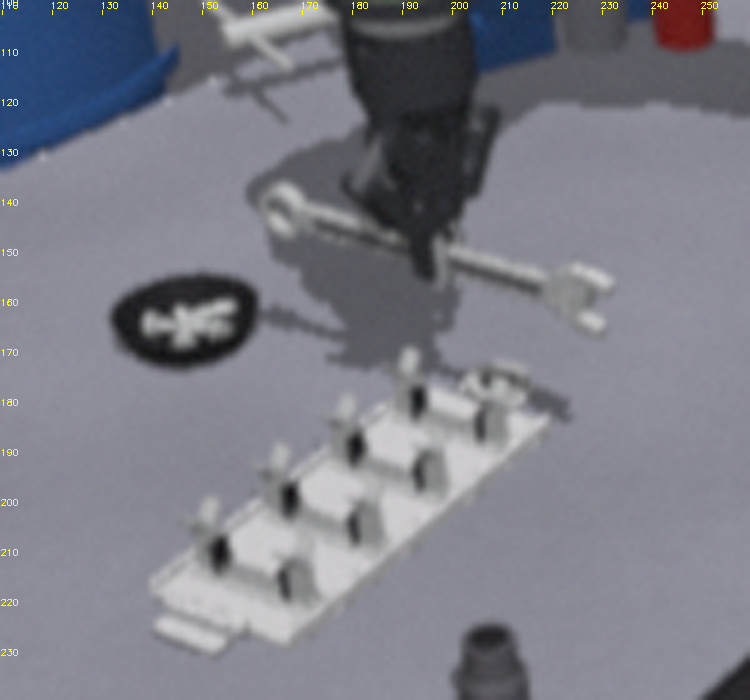

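```bash
python3 - <<'E'
from g import *
S=snapshot("scene");T=snapshot("top")
a=np.radians(7.74);ex=np.array([np.cos(a),np.sin(a)]);ey=np.array([-ex[1],ex[0]])
c=pt(RK,-.096)
for s,u,v in((S,161.6,140),(S,231.8,160.),(T,354.5,224.8)):
    w=p2w(s,u,v,.135)[:2]-c;print((w@ex).round(4),(w@ey).round(4))
E
```

```text
-0.0022 -0.141
-0.0047 0.1306
0.003 0.1344
```

carry_out:
  xyz:
    - [0.015,0.001,0.0005]
    - [0.03,0.002,0.0005]
    - [0.045,0.002,0.0005]
    - [0.055,0.002,0.0005]
    - [0.06,0.002,0.0005]
  rot:
    - [-0.1,0,0]
    - [-0.1,0,0]
    - [-0.1,0,0]
    - [-0.1,0,0]
    - [-0.1,0,0]

```text
t: 4.92
tool_pos: [0.4749, -0.2248, 0.0599]
tcp_rot: [[-0.001, -0.14, 0.99], [0.001, 0.99, 0.14], [-1.0, 0.001, -0.0]]
force: [-0.5, -1.4, -2.7]
gripper_width: 0.076
```

```bash
python3 g.py r d .026 .0065; python3 - <<'E'
from h import *
s=snapshot("scene");crop(s,"pics/s4.png",110,120,260,240,5)
E
```

```text
t 4.92 shift m [0.0339, -0.0035, -0.0017] rot [0.3, -0.0, -0.0] F [-0.5, -1.4, -2.7] w 0.076 tcp [0.4749, -0.2248, 0.0599] goal [0.4737, -0.2285, 0.026]
```

View pics/s4.png

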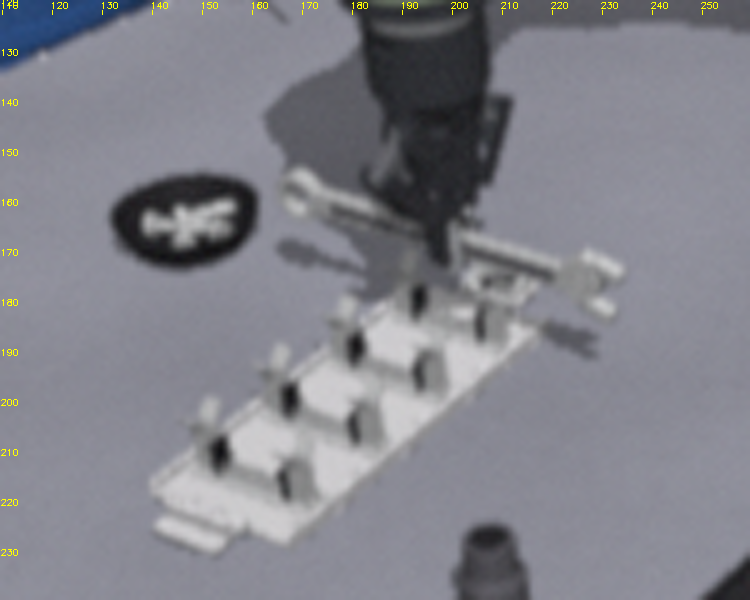

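carry_out:
  xyz:
    - [0.004,-0.0035,-0.0017]
    - [0.012,-0.0035,-0.0017]
    - [0.02,-0.0035,-0.0017]
    - [0.027,-0.0035,-0.0017]
    - [0.034,-0.0035,-0.0017]
  rot:
    - [0.3,0,0]
    - [0.3,0,0]
    - [0.3,0,0]
    - [0.3,0,0]
    - [0.3,0,0]

```text
t: 5.38
tool_pos: [0.4736, -0.2287, 0.0251]
tcp_rot: [[-0.001, -0.134, 0.991], [0.001, 0.991, 0.134], [-1.0, 0.001, -0.001]]
force: [-1.1, -0.6, 2.7]
gripper_width: 0.081
```

```bash
python3 g.py r d .026 .0065
```

```text
t 5.38 shift m [-0.0009, 0.0002, 0.0001] rot [-0.0, -0.0, -0.0] F [-1.1, -0.6, 2.7] w 0.081 tcp [0.4736, -0.2287, 0.0251] goal [0.4737, -0.2285, 0.026]
```

carry_out:
  xyz:
    - [0.001,0,0]
    - [0.002,0,0]
    - [0.003,0,0]
    - [0.003,0,0]
    - [0.003,0,0]
  rot:
    - [0,0,0]
    - [0,0,0]
    - [0,0,0]
    - [0,0,0]
    - [0,0,0]

```text
t: 5.8
tool_pos: [0.4734, -0.2287, 0.0228]
tcp_rot: [[-0.001, -0.134, 0.991], [0.001, 0.991, 0.134], [-1.0, 0.001, -0.001]]
force: [-6.5, 2.5, 17.8]
gripper_width: 0.079
```

```bash
python3 g.py r d .026 .0065; python3 - <<'E'
from h import *
s=snapshot("scene");crop(s,"pics/s5.png",110,120,260,240,5)
E
```

```text
t 5.8 shift m [-0.0032, 0.0002, 0.0003] rot [-0.0, -0.0, -0.1] F [-6.5, 2.5, 17.8] w 0.079 tcp [0.4734, -0.2287, 0.0228] goal [0.4737, -0.2285, 0.026]
```

View pics/s5.png

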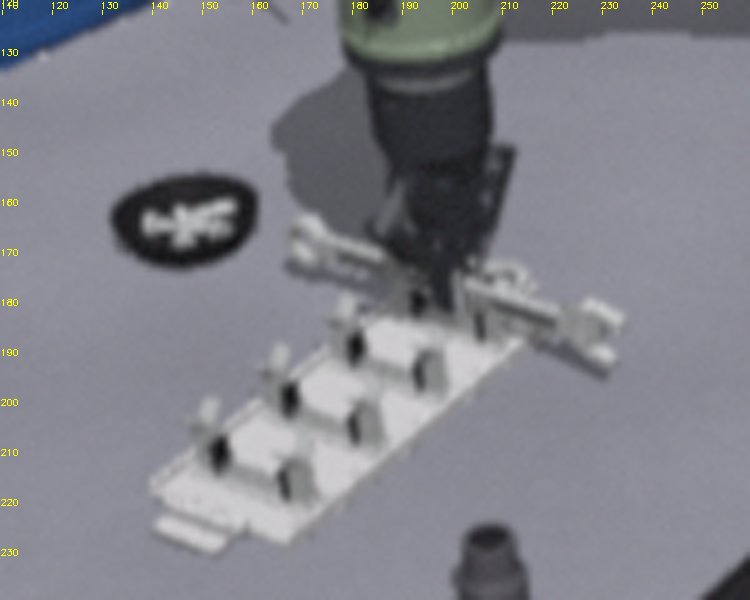

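Contact of about 21 N on the saddles shows it is home. Releasing and backing off.

carry_out:
  xyz:
    - [-0.001,0,0]
    - [-0.001,0,0]
    - [-0.001,0,0]
    - [-0.001,0,0]
    - [-0.001,0,0]
  rot:
    - [0,0,0]
    - [0,0,0]
    - [0,0,0]
    - [0,0,0]
    - [0,0,0]
  hand: -0.3

```text
t: 6.27
tool_pos: [0.4735, -0.2287, 0.0238]
tcp_rot: [[-0.001, -0.134, 0.991], [0.001, 0.991, 0.134], [-1.0, 0.001, -0.001]]
force: [0.3, -0.2, -0.4]
gripper_width: 0.353
```

carry_out:
  xyz:
    - [-0.02,0,0]
    - [-0.04,0,0]
    - [-0.065,0,0]
    - [-0.09,0,0]
    - [-0.11,0,0]
  rot:
    - [0,0,0]
    - [0,0,0]
    - [0,0,0]
    - [0,0,0]
    - [0,0,0]

```text
t: 6.68
tool_pos: [0.4737, -0.2289, 0.1354]
tcp_rot: [[-0.0, -0.134, 0.991], [0.001, 0.991, 0.134], [-1.0, 0.001, -0.0]]
force: [-0.1, -0.7, 0.5]
gripper_width: 0.35
```

```bash
python3 g.py t c .13
```

```text
t 6.68 shift m [0.0057, 0.4245, 0.2392] rot [3.9, -0.0, -0.0] F [-0.1, -0.7, 0.5] w 0.35 tcp [0.4737, -0.2289, 0.1354] goal [0.6537, 0.2239, 0.13]
```

carry_out:
  xyz:
    - [-0.002,0.025,0.013]
    - [-0.004,0.06,0.033]
    - [-0.004,0.096,0.054]
    - [-0.004,0.132,0.074]
    - [-0.004,0.168,0.095]
  rot:
    - [0.8,0,0]
    - [1.6,0,0]
    - [2.4,0,0]
    - [3.2,0,0]
    - [3.9,0,0]

```text
t: 7.1
tool_pos: [0.5456, -0.0478, 0.1396]
tcp_rot: [[0.0, -0.065, 0.998], [0.001, 0.998, 0.065], [-1.0, 0.001, 0.0]]
force: [0.9, -0.9, -0.3]
gripper_width: 0.352
```

```bash
python3 g.py t c .12;python3 - <<'E'
from h import *
s=snapshot("scene");crop(s,"pics/s6.png",110,120,260,240,5)
E
```

```text
t 7.1 shift m [0.0199, 0.264, 0.1257] rot [-0.0, 0.0, -0.0] F [0.9, -0.9, -0.3] w 0.352 tcp [0.5456, -0.0478, 0.1396] goal [0.6537, 0.2239, 0.12]
```

View pics/s6.png

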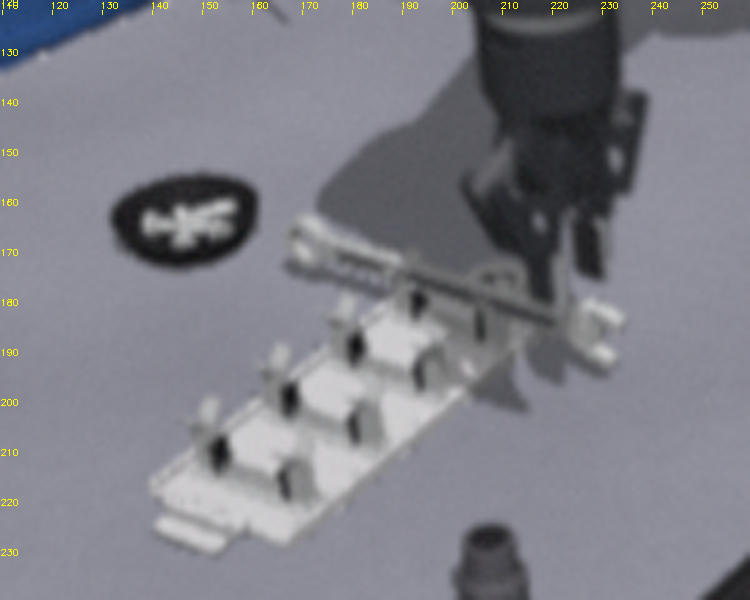

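carry_out:
  xyz:
    - [0.002,0.036,0.017]
    - [0.004,0.072,0.034]
    - [0.006,0.108,0.051]
    - [0.008,0.144,0.068]
    - [0.01,0.18,0.085]
  rot:
    - [0,0,0]
    - [0,0,0]
    - [0,0,0]
    - [0,0,0]
    - [0,0,0]

```text
t: 7.57
tool_pos: [0.6196, 0.1467, 0.1302]
tcp_rot: [[0.001, -0.073, 0.997], [0.005, 0.997, 0.073], [-1.0, 0.005, 0.001]]
force: [1.8, -1.3, 0.7]
gripper_width: 0.347
```

```bash
python3 g.py t c .11;python3 - <<'E'
from g import *
s=snapshot("top");crop(s,"pics/t6.png",340,130,450,260,4.6)
E
```

```text
t 7.57 shift m [0.0206, 0.0744, 0.0397] rot [0.4, 0.1, -0.3] F [1.8, -1.3, 0.7] w 0.347 tcp [0.6196, 0.1467, 0.1302] goal [0.6537, 0.2239, 0.11]
```

View pics/t6.png

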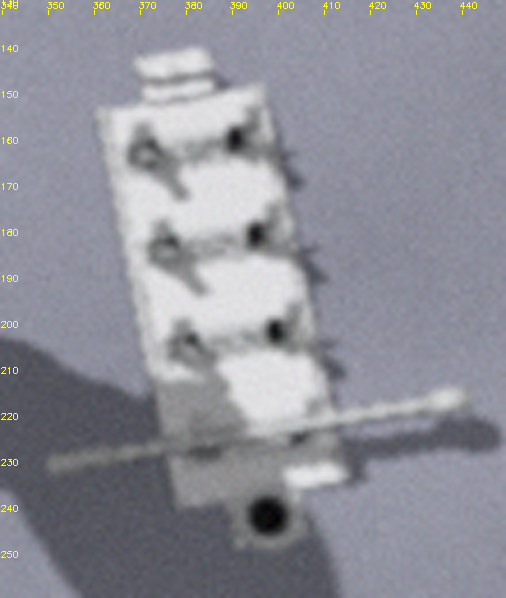

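carry_out:
  xyz:
    - [0.004,0.036,0.019]
    - [0.008,0.06,0.033]
    - [0.012,0.07,0.0385]
    - [0.016,0.0735,0.0397]
    - [0.018,0.0735,0.0397]
  rot:
    - [0.4,0,0]
    - [0.4,0,0]
    - [0.4,0,-0.3]
    - [0.4,0,-0.3]
    - [0.4,0,-0.3]

```text
t: 8.03
tool_pos: [0.6542, 0.2336, 0.111]
tcp_rot: [[0.001, -0.076, 0.997], [0.003, 0.997, 0.076], [-1.0, 0.003, 0.001]]
force: [0.1, 0.1, -0.8]
gripper_width: 0.348
```

```bash
python3 g.py t c .025;python3 - <<'E'
from g import *
s=snapshot("top")
a=np.radians(7.74);ex=np.array([np.cos(a),np.sin(a)]);ey=np.array([-ex[1],ex[0]])
c=pt(RK,-.096)
for u,v in((349.7,230),(440.5,216.3)):
    w=p2w(s,u,v,.05)[:2]-c;print((w@ex).round(4),(w@ey).round(4))
E
```

```text
t 8.03 shift m [0.086, -0.01, -0.0013] rot [0.5, 0.1, -0.2] F [0.1, 0.1, -0.8] w 0.348 tcp [0.6542, 0.2336, 0.111] goal [0.6537, 0.2239, 0.025]
0.0018 0.1366
-0.0007 -0.1232
```

```bash
python3 - <<'E'
from g import *
s=snapshot("scene")
a=np.radians(3.8);ex=np.array([np.cos(a),np.sin(a)]);ey=np.array([-ex[1],ex[0]])
D=dict(d=[(252,235.5),(263,238),(325,264.6),(342,269.5)],c=[(240,248.5),(252,253.6),(308,280),(322.4,284)],b=[(270.4,226.5),(281,227.5),(328,247),(341,251)],a=[(287,215),(297,217.4),(337,234),(345.6,236.6)])
for k,v in D.items():
    y=np.array([(p2w(s,u,w,.04)[:2]-pt(TR,TRX[k]))@ey for u,w in v]);print(k,(y*1000).round(1),"mid ends",500*(y[0]+y[3]),"mid joints",500*(y[1]+y[2]))
E
```

```text
d [-127.3  -96.3   92.3  135.8] mid ends 4.241702905990616 mid joints -2.008568342782513
c [-123.   -85.1   83.   118.4] mid ends -2.281568265533503 mid joints -1.03227725163664
b [-106.9  -79.7   67.7  103.3] mid ends -1.8089388414908314 mid joints -6.040765408305767
a [-96.  -66.   63.4  87.9] mid ends -4.057235322436827 mid joints -1.2993712486430096
```

```bash
sed -i 's/TRY=dict.*/TRY=dict(a=-.001,b=-.002,c=0,d=0)/' g.py; python3 g.py t c .025
```

```text
t 8.13 shift m [0.0866, -0.0088, -0.0013] rot [0.4, 0.1, -0.2] F [-0.2, -0.9, 0.1] w 0.351 tcp [0.6543, 0.2315, 0.1117] goal [0.6538, 0.2229, 0.025]
```

carry_out:
  xyz:
    - [0.005,-0.01,-0.0013]
    - [0.02,-0.01,-0.0013]
    - [0.042,-0.01,-0.0013]
    - [0.066,-0.01,-0.0013]
    - [0.086,-0.01,-0.0013]
  rot:
    - [0.5,0.1,-0.2]
    - [0.5,0.1,-0.2]
    - [0.5,0.1,-0.2]
    - [0.5,0.1,-0.2]
    - [0.5,0.1,-0.2]

```text
t: 8.55
tool_pos: [0.6537, 0.2192, 0.0247]
tcp_rot: [[-0.0, -0.062, 0.998], [-0.001, 0.998, 0.062], [-1.0, -0.001, -0.0]]
force: [-0.5, -0.6, 0.1]
gripper_width: 0.351
```

carry_out:
  xyz:
    - [0,0,0]
    - [0,0,0]
    - [0,0,0]
    - [0,0,0]
    - [0,0,0]
  rot:
    - [0,0,0]
    - [0,0,0]
    - [0,0,0]
    - [0,0,0]
    - [0,0,0]
  hand: -1

```text
t: 8.97
tool_pos: [0.6542, 0.2192, 0.026]
tcp_rot: [[0.001, -0.062, 0.998], [-0.001, 0.998, 0.062], [-1.0, -0.001, 0.001]]
force: [-0.6, 0.2, -1.9]
gripper_width: 0.082
```

```bash
python3 g.py t c .025; python3 - <<'E'
from h import *
s=snapshot("scene");crop(s,"pics/s7.png",220,150,375,310,5)
E
```

```text
t 8.97 shift m [0.0009, 0.0037, -0.0002] rot [-0.3, 0.0, 0.0] F [-0.6, 0.2, -1.9] w 0.082 tcp [0.6542, 0.2192, 0.026] goal [0.6538, 0.2229, 0.025]
```

View pics/s7.png

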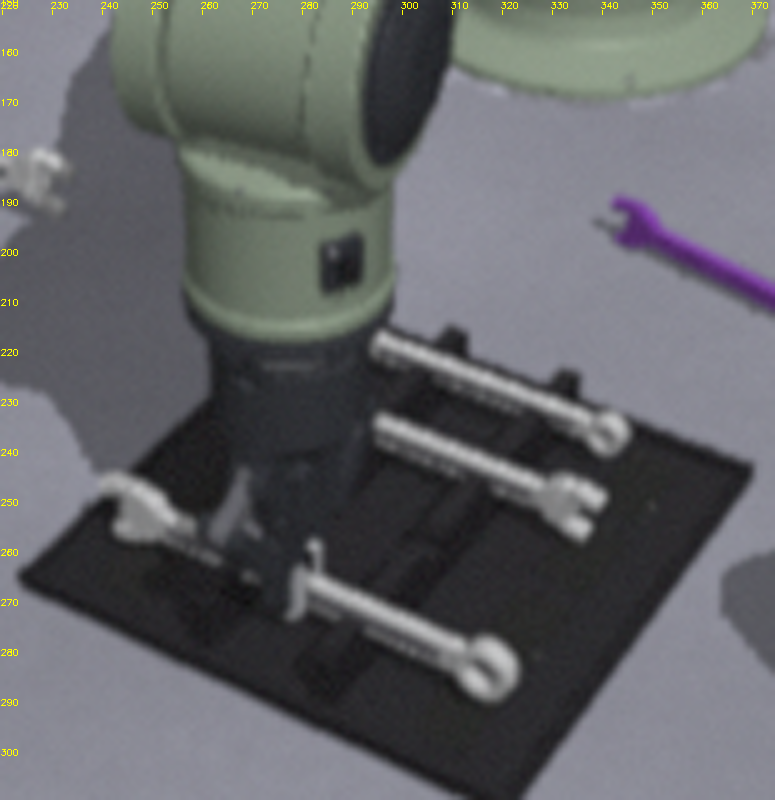

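carry_out:
  xyz:
    - [-0.02,0,0]
    - [-0.045,0,0]
    - [-0.075,0,0]
    - [-0.1,0,0]
    - [-0.115,0,0]
  rot:
    - [0,0,0]
    - [0,0,0]
    - [0,0,0]
    - [0,0,0]
    - [0,0,0]

```text
t: 9.43
tool_pos: [0.6549, 0.2197, 0.1444]
tcp_rot: [[0.004, -0.062, 0.998], [0.0, 0.998, 0.062], [-1.0, 0.0, 0.004]]
force: [0.4, -0.1, -3.1]
gripper_width: 0.079
```

```bash
python3 g.py r c .13 -.0037
```

```text
t 9.43 shift m [0.0137, -0.4416, -0.1441] rot [-4.2, 0.2, -0.0] F [0.4, -0.1, -3.1] w 0.079 tcp [0.6549, 0.2197, 0.1444] goal [0.5385, -0.23, 0.13]
```

carry_out:
  xyz:
    - [0,-0.025,-0.008]
    - [0,-0.062,-0.02]
    - [0,-0.1,-0.032]
    - [0,-0.138,-0.045]
    - [0,-0.175,-0.058]
  rot:
    - [-0.8,0,0]
    - [-1.6,0,0]
    - [-2.4,0,0]
    - [-3.2,0.2,0]
    - [-4.2,0.2,0]

```text
t: 9.85
tool_pos: [0.6072, 0.0398, 0.1448]
tcp_rot: [[0.001, -0.136, 0.991], [0.0, 0.991, 0.136], [-1.0, 0.0, 0.001]]
force: [0.9, -0.8, -1.3]
gripper_width: 0.077
```

```bash
python3 g.py r c .13 -.0037
```

```text
t 9.85 shift m [0.0147, -0.2579, -0.1047] rot [0.1, 0.1, -0.0] F [0.9, -0.8, -1.3] w 0.077 tcp [0.6072, 0.0398, 0.1448] goal [0.5385, -0.23, 0.13]
```

carry_out:
  xyz:
    - [0,-0.036,-0.015]
    - [0,-0.072,-0.029]
    - [0,-0.108,-0.044]
    - [0,-0.144,-0.058]
    - [0,-0.18,-0.073]
  rot:
    - [0.1,0.1,0]
    - [0.1,0.1,0]
    - [0.1,0.1,0]
    - [0.1,0.1,0]
    - [0.1,0.1,0]

```text
t: 10.27
tool_pos: [0.5588, -0.15, 0.1455]
tcp_rot: [[0.0, -0.135, 0.991], [-0.0, 0.991, 0.135], [-1.0, -0.0, 0.0]]
force: [0.6, -0.0, -2.0]
gripper_width: 0.079
```

```bash
python3 g.py r c .12 -.0037
```

```text
t 10.27 shift m [0.0255, -0.0765, -0.0309] rot [-0.0, 0.0, 0.0] F [0.6, -0.0, -2.0] w 0.079 tcp [0.5588, -0.15, 0.1455] goal [0.5385, -0.23, 0.12]
```

carry_out:
  xyz:
    - [0.005,-0.036,-0.014]
    - [0.01,-0.062,-0.025]
    - [0.018,-0.073,-0.0295]
    - [0.025,-0.0765,-0.031]
    - [0.0255,-0.0765,-0.031]
  rot:
    - [0,0,0]
    - [0,0,0]
    - [0,0,0]
    - [0,0,0]
    - [0,0,0]

```text
t: 10.68
tool_pos: [0.5377, -0.2302, 0.119]
tcp_rot: [[-0.001, -0.133, 0.991], [0.0, 0.991, 0.133], [-1.0, 0.001, -0.001]]
force: [-0.5, 0.9, -2.6]
gripper_width: 0.076
```

```bash
python3 g.py r c .06 -.0037; python3 - <<'E'
from h import *
s=snapshot("scene");crop(s,"pics/s8.png",110,100,260,240,5)
E
```

```text
t 10.68 shift m [0.059, 0.0001, 0.0009] rot [-0.1, -0.0, -0.0] F [-0.5, 0.9, -2.6] w 0.076 tcp [0.5377, -0.2302, 0.119] goal [0.5385, -0.23, 0.06]
```

View pics/s8.png

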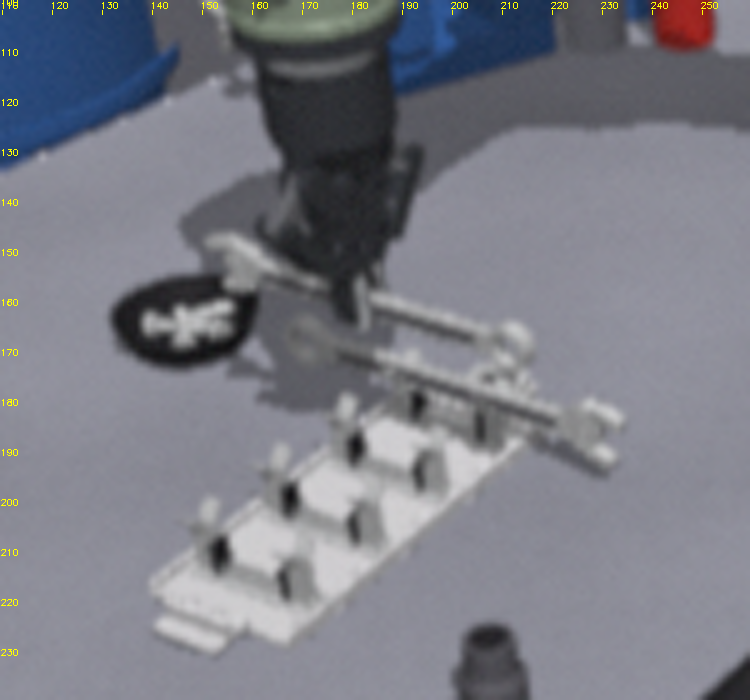

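carry_out:
  xyz:
    - [0.012,0,0.0009]
    - [0.026,0,0.0009]
    - [0.041,0,0.0009]
    - [0.053,0,0.0009]
    - [0.059,0,0.0009]
  rot:
    - [-0.1,0,0]
    - [-0.1,0,0]
    - [-0.1,0,0]
    - [-0.1,0,0]
    - [-0.1,0,0]

```text
t: 11.15
tool_pos: [0.5391, -0.2273, 0.0586]
tcp_rot: [[-0.002, -0.138, 0.99], [0.002, 0.99, 0.138], [-1.0, 0.002, -0.002]]
force: [-0.8, -0.3, -1.9]
gripper_width: 0.072
```

```bash
python3 g.py r c .026 -.0037
```

```text
t 11.15 shift m [0.0326, -0.0026, -0.0009] rot [0.2, -0.1, -0.1] F [-0.8, -0.3, -1.9] w 0.072 tcp [0.5391, -0.2273, 0.0586] goal [0.5385, -0.23, 0.026]
```

carry_out:
  xyz:
    - [0.004,-0.0026,-0.001]
    - [0.012,-0.0026,-0.001]
    - [0.02,-0.0026,-0.001]
    - [0.028,-0.0026,-0.001]
    - [0.034,-0.0026,-0.001]
  rot:
    - [0.2,0,0]
    - [0.2,0,0]
    - [0.2,0,0]
    - [0.2,0,0]
    - [0.2,0,0]

```text
t: 11.57
tool_pos: [0.5384, -0.23, 0.024]
tcp_rot: [[-0.002, -0.135, 0.991], [0.002, 0.991, 0.135], [-1.0, 0.002, -0.002]]
force: [-1.7, -0.6, 12.3]
gripper_width: 0.08
```

carry_out:
  xyz:
    - [0.001,0,0]
    - [0.002,0,0]
    - [0.003,0,0]
    - [0.003,0,0]
    - [0.003,0,0]
  rot:
    - [0,0,0]
    - [0,0,0]
    - [0,0,0]
    - [0,0,0]
    - [0,0,0]

```text
t: 11.98
tool_pos: [0.5388, -0.2301, 0.0232]
tcp_rot: [[-0.001, -0.135, 0.991], [0.002, 0.991, 0.135], [-1.0, 0.002, -0.0]]
force: [-14.1, 7.5, 49.8]
gripper_width: 0.078
```

```bash
python3 g.py r c .026 -.0037; python3 - <<'E'
from h import *
s=snapshot("scene");crop(s,"pics/s9.png",110,120,260,240,5)
E
```

```text
t 11.98 shift m [-0.0028, 0.0001, -0.0003] rot [0.0, -0.0, -0.1] F [-14.1, 7.5, 49.8] w 0.078 tcp [0.5388, -0.2301, 0.0232] goal [0.5385, -0.23, 0.026]
```

View pics/s9.png

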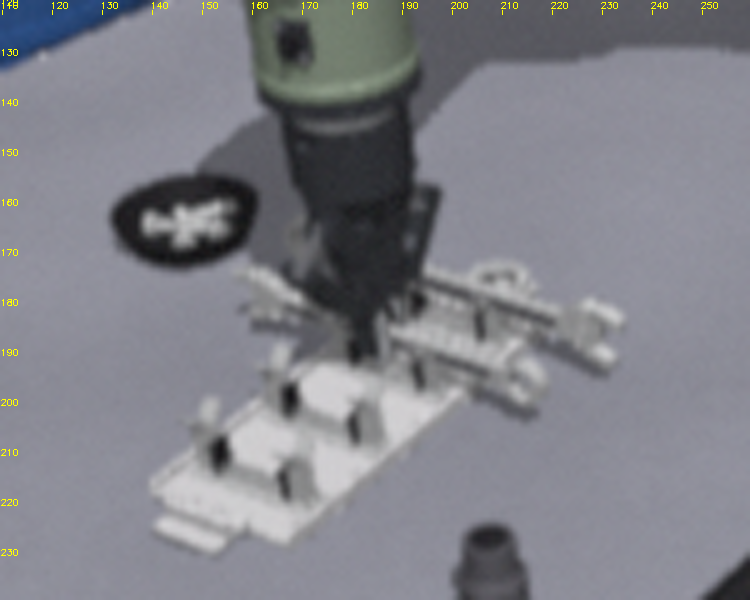

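carry_out:
  xyz:
    - [-0.002,0,0]
    - [-0.002,0,0]
    - [-0.002,0,0]
    - [-0.002,0,0]
    - [-0.002,0,0]
  rot:
    - [0,0,0]
    - [0,0,0]
    - [0,0,0]
    - [0,0,0]
    - [0,0,0]
  hand: -0.3

```text
t: 12.45
tool_pos: [0.5387, -0.2301, 0.0249]
tcp_rot: [[-0.001, -0.135, 0.991], [0.002, 0.991, 0.135], [-1.0, 0.002, -0.001]]
force: [-0.1, 0.9, 0.4]
gripper_width: 0.35
```

carry_out:
  xyz:
    - [-0.02,0,0]
    - [-0.04,0,0]
    - [-0.065,0,0]
    - [-0.09,0,0]
    - [-0.11,0,0]
  rot:
    - [0,0,0]
    - [0,0,0]
    - [0,0,0]
    - [0,0,0]
    - [0,0,0]

```text
t: 12.87
tool_pos: [0.5389, -0.2304, 0.1363]
tcp_rot: [[-0.0, -0.135, 0.991], [0.002, 0.991, 0.135], [-1.0, 0.002, -0.0]]
force: [-0.0, -0.1, 0.3]
gripper_width: 0.352
```

```bash
python3 g.py t b .13
```

```text
t 12.87 shift m [0.0071, 0.4405, 0.0471] rot [3.9, -0.0, -0.1] F [-0.0, -0.1, 0.3] w 0.352 tcp [0.5389, -0.2304, 0.1363] goal [0.5262, 0.2124, 0.13]
```

carry_out:
  xyz:
    - [0,0.025,0.003]
    - [0,0.062,0.006]
    - [0,0.1,0.01]
    - [0,0.138,0.014]
    - [0,0.178,0.018]
  rot:
    - [0.8,0,0]
    - [1.6,0,0]
    - [2.4,0,0]
    - [3.2,0,0]
    - [3.9,0,0]

```text
t: 13.28
tool_pos: [0.5324, -0.0503, 0.1365]
tcp_rot: [[-0.0, -0.065, 0.998], [0.002, 0.998, 0.065], [-1.0, 0.002, -0.0]]
force: [1.2, 0.2, -0.7]
gripper_width: 0.349
```

```bash
python3 g.py t b .13
```

```text
t 13.28 shift m [0.007, 0.2625, 0.011] rot [-0.1, -0.0, -0.1] F [1.2, 0.2, -0.7] w 0.349 tcp [0.5324, -0.0503, 0.1365] goal [0.5262, 0.2124, 0.13]
```

carry_out:
  xyz:
    - [0,0.038,0.002]
    - [0,0.076,0.004]
    - [0,0.114,0.006]
    - [0,0.152,0.008]
    - [0,0.19,0.01]
  rot:
    - [-0.1,0,0]
    - [-0.1,0,0]
    - [-0.1,0,0]
    - [-0.1,0,0]
    - [-0.1,0,0]

```text
t: 13.7
tool_pos: [0.5295, 0.1419, 0.1367]
tcp_rot: [[-0.0, -0.067, 0.998], [0.002, 0.998, 0.067], [-1.0, 0.002, -0.0]]
force: [0.7, 1.0, -0.3]
gripper_width: 0.346
```

```bash
python3 g.py t b .11;  python3 - <<'E'
from h import *
s=snapshot("scene");crop(s,"pics/s10.png",110,120,260,240,5)
s=snapshot("top");crop(s,"pics/t10.png",340,130,450,260,4.6)
E
```

```text
t 13.7 shift m [0.0268, 0.0706, 0.0014] rot [0.1, -0.0, -0.1] F [0.7, 1.0, -0.3] w 0.346 tcp [0.5295, 0.1419, 0.1367] goal [0.5262, 0.2124, 0.11]
```

View pics/s10.png

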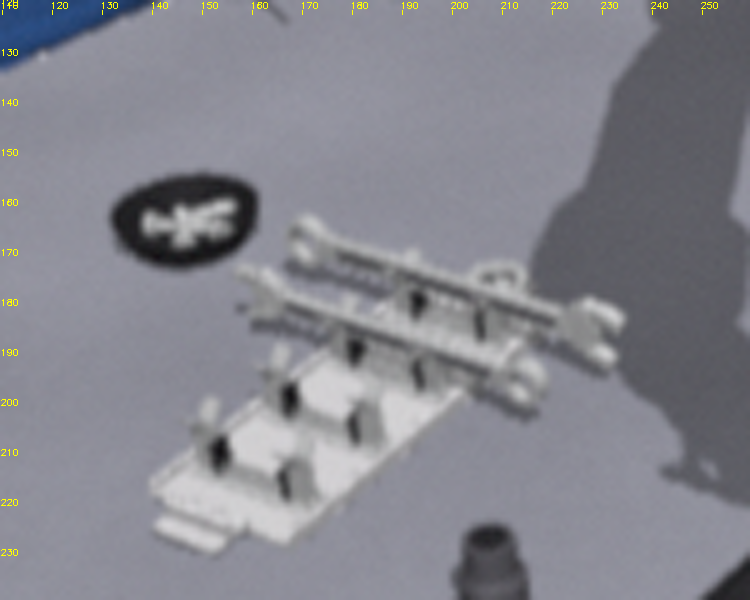

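View pics/t10.png

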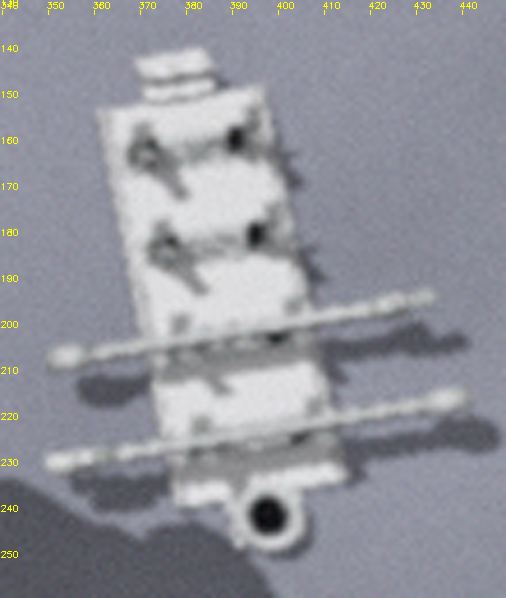

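carry_out:
  xyz:
    - [0.006,0.036,0.0014]
    - [0.013,0.06,0.0014]
    - [0.02,0.069,0.0014]
    - [0.025,0.0695,0.0014]
    - [0.0268,0.0695,0.0014]
  rot:
    - [0.1,0,0]
    - [0.1,0,0]
    - [0.1,0,0]
    - [0.1,0,0]
    - [0.1,0,0]

```text
t: 14.22
tool_pos: [0.5249, 0.2157, 0.1087]
tcp_rot: [[-0.002, -0.074, 0.997], [0.003, 0.997, 0.074], [-1.0, 0.003, -0.002]]
force: [0.5, -0.7, -0.1]
gripper_width: 0.35
```

```bash
python3 g.py t b .024
```

```text
t 14.22 shift m [0.0847, -0.0036, 0.0012] rot [0.4, -0.1, -0.2] F [0.5, -0.7, -0.1] w 0.35 tcp [0.5249, 0.2157, 0.1087] goal [0.5262, 0.2124, 0.024]
```

carry_out:
  xyz:
    - [0.005,-0.003,0.0012]
    - [0.02,-0.003,0.0012]
    - [0.042,-0.003,0.0012]
    - [0.066,-0.003,0.0012]
    - [0.0845,-0.003,0.0012]
  rot:
    - [0.4,0,-0.2]
    - [0.4,0,-0.2]
    - [0.4,0,-0.2]
    - [0.4,0,-0.2]
    - [0.4,0,-0.2]

```text
t: 14.63
tool_pos: [0.5263, 0.211, 0.0229]
tcp_rot: [[-0.002, -0.065, 0.998], [-0.002, 0.998, 0.065], [-1.0, -0.001, -0.002]]
force: [-0.3, -0.5, -1.5]
gripper_width: 0.351
```

carry_out:
  xyz:
    - [0,0,0]
    - [0,0,0]
    - [0,0,0]
    - [0,0,0]
    - [0,0,0]
  rot:
    - [0,0,0]
    - [0,0,0]
    - [0,0,0]
    - [0,0,0]
    - [0,0,0]
  hand: -1

```text
t: 15.05
tool_pos: [0.5269, 0.2111, 0.024]
tcp_rot: [[-0.0, -0.064, 0.998], [-0.001, 0.998, 0.064], [-1.0, -0.001, -0.001]]
force: [0.1, 0.1, -1.3]
gripper_width: 0.081
```

```bash
python3 g.py t b .024
```

```text
t 15.05 shift m [-0.0, 0.0013, -0.0006] rot [-0.1, -0.0, 0.0] F [0.1, 0.1, -1.3] w 0.081 tcp [0.5269, 0.2111, 0.024] goal [0.5262, 0.2124, 0.024]
```

carry_out:
  xyz:
    - [-0.02,0,0]
    - [-0.045,0,0]
    - [-0.075,0,0]
    - [-0.1,0,0]
    - [-0.115,0,0]
  rot:
    - [0,0,0]
    - [0,0,0]
    - [0,0,0]
    - [0,0,0]
    - [0,0,0]

```text
t: 15.47
tool_pos: [0.5278, 0.2115, 0.1424]
tcp_rot: [[0.003, -0.064, 0.998], [0.001, 0.998, 0.064], [-1.0, 0.001, 0.003]]
force: [0.9, 0.1, -1.7]
gripper_width: 0.081
```

```bash
python3 g.py r b .13 -.0013
```

```text
t 15.47 shift m [0.0122, -0.4343, 0.0459] rot [-4.1, 0.2, -0.0] F [0.9, 0.1, -1.7] w 0.081 tcp [0.5278, 0.2115, 0.1424] goal [0.6016, -0.219, 0.13]
```

carry_out:
  xyz:
    - [0,-0.025,0.003]
    - [0,-0.062,0.006]
    - [0,-0.1,0.01]
    - [0,-0.138,0.014]
    - [0,-0.178,0.019]
  rot:
    - [-0.8,0,0]
    - [-1.6,0,0]
    - [-2.4,0,0]
    - [-3.2,0.2,0]
    - [-4.1,0.2,0]

```text
t: 15.88
tool_pos: [0.5583, 0.0338, 0.1433]
tcp_rot: [[0.0, -0.137, 0.991], [0.001, 0.991, 0.137], [-1.0, 0.001, 0.0]]
force: [1.4, 1.3, -1.5]
gripper_width: 0.081
```

```bash
python3 g.py r b .13 -.0013
```

```text
t 15.88 shift m [0.013, -0.2564, 0.0082] rot [0.1, 0.0, -0.1] F [1.4, 1.3, -1.5] w 0.081 tcp [0.5583, 0.0338, 0.1433] goal [0.6016, -0.219, 0.13]
```

carry_out:
  xyz:
    - [0,-0.037,0.001]
    - [0,-0.074,0.002]
    - [0,-0.111,0.004]
    - [0,-0.148,0.005]
    - [0,-0.185,0.006]
  rot:
    - [0.1,0,0]
    - [0.1,0,0]
    - [0.1,0,0]
    - [0.1,0,0]
    - [0.1,0,0]

```text
t: 16.3
tool_pos: [0.5898, -0.1504, 0.144]
tcp_rot: [[0.001, -0.136, 0.991], [0.001, 0.991, 0.136], [-1.0, 0.001, 0.001]]
force: [0.8, 0.2, -3.0]
gripper_width: 0.081
```

```bash
python3 g.py r b .12 -.0013
```

```text
t 16.3 shift m [0.0239, -0.0695, 0.0024] rot [0.1, 0.1, -0.0] F [0.8, 0.2, -3.0] w 0.081 tcp [0.5898, -0.1504, 0.144] goal [0.6016, -0.219, 0.12]
```

carry_out:
  xyz:
    - [0.005,-0.036,0.0024]
    - [0.01,-0.058,0.0024]
    - [0.018,-0.067,0.0024]
    - [0.0235,-0.0695,0.0024]
    - [0.024,-0.0695,0.0024]
  rot:
    - [0.1,0,0]
    - [0.1,0,0]
    - [0.1,0,0]
    - [0.1,0,0]
    - [0.1,0,0]

```text
t: 16.72
tool_pos: [0.6011, -0.2185, 0.119]
tcp_rot: [[-0.0, -0.134, 0.991], [0.002, 0.991, 0.134], [-1.0, 0.002, 0.0]]
force: [-0.4, 0.7, -1.9]
gripper_width: 0.077
```

```bash
python3 g.py r b .058 -.0013; python3 - <<'E'
from h import *
s=snapshot("scene");crop(s,"pics/s11.png",110,100,260,240,5)
E
```

```text
t 16.72 shift m [0.061, -0.0007, 0.0004] rot [-0.1, 0.0, -0.1] F [-0.4, 0.7, -1.9] w 0.077 tcp [0.6011, -0.2185, 0.119] goal [0.6016, -0.219, 0.058]
```

View pics/s11.png

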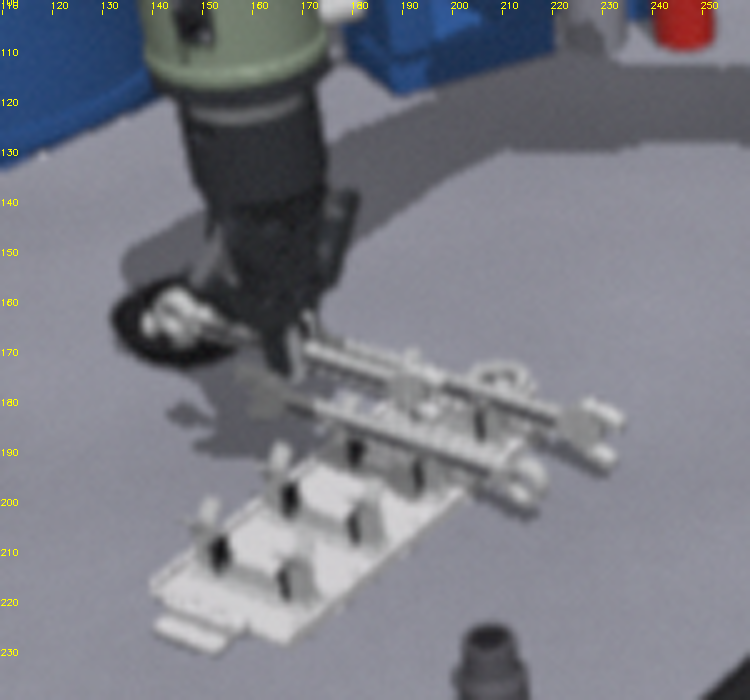

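carry_out:
  xyz:
    - [0.012,-0.001,0.0004]
    - [0.026,-0.002,0.0004]
    - [0.042,-0.002,0.0004]
    - [0.054,-0.002,0.0004]
    - [0.061,-0.002,0.0004]
  rot:
    - [-0.1,0,0]
    - [-0.1,0,0]
    - [-0.1,0,0]
    - [-0.1,0,0]
    - [-0.1,0,0]

```text
t: 17.18
tool_pos: [0.6013, -0.2182, 0.0562]
tcp_rot: [[-0.002, -0.137, 0.991], [0.003, 0.991, 0.137], [-1.0, 0.003, -0.002]]
force: [-0.4, 0.5, -1.5]
gripper_width: 0.079
```

```bash
python3 g.py r b .024 -.0013
```

```text
t 17.18 shift m [0.0321, -0.0009, 0.0002] rot [0.2, -0.1, -0.2] F [-0.4, 0.5, -1.5] w 0.079 tcp [0.6013, -0.2182, 0.0562] goal [0.6016, -0.219, 0.024]
```

carry_out:
  xyz:
    - [0.004,-0.001,0.0002]
    - [0.012,-0.001,0.0002]
    - [0.02,-0.001,0.0002]
    - [0.028,-0.001,0.0002]
    - [0.034,-0.001,0.0002]
  rot:
    - [0.2,0,-0.2]
    - [0.2,0,-0.2]
    - [0.2,0,-0.2]
    - [0.2,0,-0.2]
    - [0.2,0,-0.2]

```text
t: 17.6
tool_pos: [0.6017, -0.2194, 0.0218]
tcp_rot: [[-0.001, -0.134, 0.991], [-0.001, 0.991, 0.134], [-1.0, -0.001, -0.001]]
force: [-14.9, 6.8, 98.1]
gripper_width: 0.08
```

carry_out:
  xyz:
    - [0.001,0,0]
    - [0.002,0,0]
    - [0.002,0,0]
    - [0.002,0,0]
    - [0.002,0,0]
  rot:
    - [0,0,0]
    - [0,0,0]
    - [0,0,0]
    - [0,0,0]
    - [0,0,0]

```text
t: 18.02
tool_pos: [0.6018, -0.2195, 0.0219]
tcp_rot: [[-0.0, -0.134, 0.991], [-0.0, 0.991, 0.134], [-1.0, -0.0, -0.0]]
force: [-14.1, 6.2, 40.5]
gripper_width: 0.08
```

```bash
python3 g.py r b .024 -.0013; python3 - <<'E'
from h import *
s=snapshot("scene");crop(s,"pics/s12.png",110,120,260,240,5)
E
```

```text
t 18.02 shift m [-0.0021, 0.0005, -0.0002] rot [-0.1, -0.0, 0.0] F [-14.1, 6.2, 40.5] w 0.08 tcp [0.6018, -0.2195, 0.0219] goal [0.6016, -0.219, 0.024]
```

View pics/s12.png

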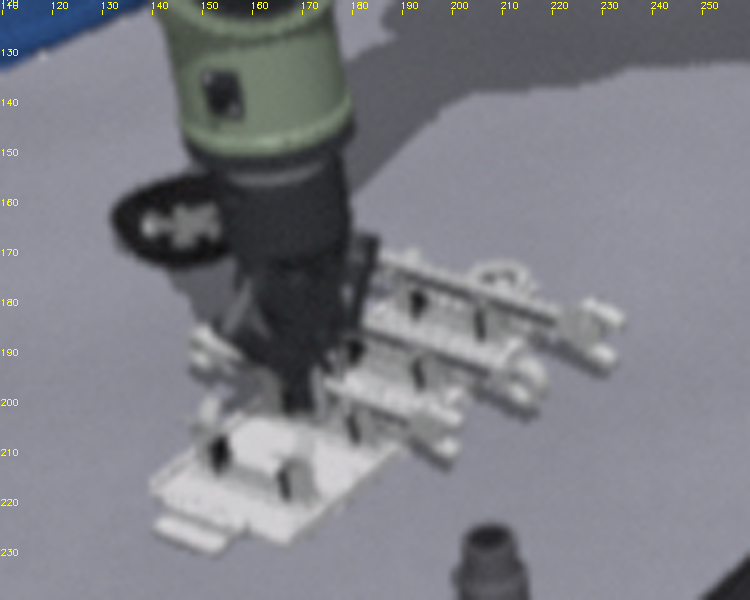

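Home, but the press peaked at 98 N against the 120 N limit. I'll go gentler on the last one.

carry_out:
  xyz:
    - [-0.002,0,0]
    - [-0.002,0,0]
    - [-0.002,0,0]
    - [-0.002,0,0]
    - [-0.002,0,0]
  rot:
    - [0,0,0]
    - [0,0,0]
    - [0,0,0]
    - [0,0,0]
    - [0,0,0]
  hand: -0.3

```text
t: 18.48
tool_pos: [0.6017, -0.2194, 0.0235]
tcp_rot: [[-0.001, -0.134, 0.991], [-0.0, 0.991, 0.134], [-1.0, -0.0, -0.001]]
force: [0.1, -0.2, 0.7]
gripper_width: 0.348
```

carry_out:
  xyz:
    - [-0.02,0,0]
    - [-0.04,0,0]
    - [-0.065,0,0]
    - [-0.09,0,0]
    - [-0.11,0,0]
  rot:
    - [0,0,0]
    - [0,0,0]
    - [0,0,0]
    - [0,0,0]
    - [0,0,0]

```text
t: 18.9
tool_pos: [0.602, -0.2195, 0.135]
tcp_rot: [[-0.0, -0.134, 0.991], [-0.001, 0.991, 0.134], [-1.0, -0.001, -0.0]]
force: [-0.4, -0.6, 1.2]
gripper_width: 0.352
```

```bash
python3 g.py t a .13
```

```text
t 18.9 shift m [0.0047, 0.4435, -0.0812] rot [3.9, -0.0, 0.0] F [-0.4, -0.6, 1.2] w 0.352 tcp [0.602, -0.2195, 0.135] goal [0.4623, 0.2091, 0.13]
```

carry_out:
  xyz:
    - [0,0.025,-0.005]
    - [0,0.062,-0.012]
    - [0,0.1,-0.019]
    - [0,0.138,-0.026]
    - [0,0.176,-0.033]
  rot:
    - [0.8,0,0]
    - [1.6,0,0]
    - [2.4,0,0]
    - [3.2,0,0]
    - [3.9,0,0]

```text
t: 19.32
tool_pos: [0.5449, -0.048, 0.1347]
tcp_rot: [[-0.0, -0.065, 0.998], [-0.001, 0.998, 0.065], [-1.0, -0.001, -0.0]]
force: [1.2, -0.0, -0.7]
gripper_width: 0.352
```

```bash
python3 g.py t a .13
```

```text
t 19.32 shift m [0.0046, 0.262, -0.0658] rot [-0.1, -0.0, 0.0] F [1.2, -0.0, -0.7] w 0.352 tcp [0.5449, -0.048, 0.1347] goal [0.4623, 0.2091, 0.13]
```

carry_out:
  xyz:
    - [0,0.037,-0.009]
    - [0,0.074,-0.019]
    - [0,0.111,-0.028]
    - [0,0.148,-0.037]
    - [0,0.185,-0.047]
  rot:
    - [-0.1,0,0]
    - [-0.1,0,0]
    - [-0.1,0,0]
    - [-0.1,0,0]
    - [-0.1,0,0]

```text
t: 19.73
tool_pos: [0.4853, 0.1352, 0.1346]
tcp_rot: [[0.0, -0.066, 0.998], [-0.001, 0.998, 0.066], [-1.0, -0.001, 0.0]]
force: [1.0, 0.2, 0.7]
gripper_width: 0.352
```

```bash
python3 g.py t a .11
```

```text
t 19.73 shift m [0.0245, 0.0754, -0.018] rot [0.0, 0.0, 0.0] F [1.0, 0.2, 0.7] w 0.352 tcp [0.4853, 0.1352, 0.1346] goal [0.4623, 0.2091, 0.11]
```

carry_out:
  xyz:
    - [0.006,0.036,-0.009]
    - [0.013,0.062,-0.015]
    - [0.02,0.073,-0.018]
    - [0.024,0.0745,-0.018]
    - [0.0245,0.0745,-0.018]
  rot:
    - [0,0,0]
    - [0,0,0]
    - [0,0,0]
    - [0,0,0]
    - [0,0,0]

```text
t: 20.15
tool_pos: [0.4621, 0.2081, 0.1092]
tcp_rot: [[-0.001, -0.067, 0.998], [-0.002, 0.998, 0.067], [-1.0, -0.001, -0.001]]
force: [-0.2, -0.3, -0.5]
gripper_width: 0.349
```

```bash
python3 g.py t a .023
```

```text
t 20.15 shift m [0.0862, 0.0012, 0.0003] rot [0.1, -0.0, 0.1] F [-0.2, -0.3, -0.5] w 0.349 tcp [0.4621, 0.2081, 0.1092] goal [0.4623, 0.2091, 0.023]
```

carry_out:
  xyz:
    - [0.01,0,0.0005]
    - [0.026,0,0.0005]
    - [0.046,0,0.0005]
    - [0.068,0,0.0005]
    - [0.0855,0,0.0005]
  rot:
    - [0,0,0]
    - [0,0,0]
    - [0,0,0]
    - [0,0,0]
    - [0,0,0]

```text
t: 20.57
tool_pos: [0.463, 0.2061, 0.0221]
tcp_rot: [[-0.001, -0.065, 0.998], [-0.002, 0.998, 0.065], [-1.0, -0.002, -0.001]]
force: [-0.0, 0.2, -0.2]
gripper_width: 0.356
```

carry_out:
  xyz:
    - [0,0,0]
    - [0,0,0]
    - [0,0,0]
    - [0,0,0]
    - [0,0,0]
  rot:
    - [0,0,0]
    - [0,0,0]
    - [0,0,0]
    - [0,0,0]
    - [0,0,0]
  hand: -1

```text
t: 20.98
tool_pos: [0.4635, 0.2062, 0.0231]
tcp_rot: [[0.0, -0.065, 0.998], [-0.001, 0.998, 0.065], [-1.0, -0.001, 0.0]]
force: [0.7, -0.6, -0.8]
gripper_width: 0.08
```

```bash
python3 g.py t a .024
```

```text
t 20.98 shift m [-0.001, 0.0031, -0.0011] rot [-0.1, 0.0, 0.1] F [0.7, -0.6, -0.8] w 0.08 tcp [0.4635, 0.2062, 0.0231] goal [0.4623, 0.2091, 0.024]
```

carry_out:
  xyz:
    - [-0.02,0,0]
    - [-0.045,0,0]
    - [-0.075,0,0]
    - [-0.1,0,0]
    - [-0.115,0,0]
  rot:
    - [0,0,0]
    - [0,0,0]
    - [0,0,0]
    - [0,0,0]
    - [0,0,0]

```text
t: 21.4
tool_pos: [0.4642, 0.2067, 0.1413]
tcp_rot: [[0.003, -0.065, 0.998], [0.0, 0.998, 0.065], [-1.0, 0.0, 0.003]]
force: [-0.0, 0.1, -0.8]
gripper_width: 0.077
```

```bash
python3 g.py r a .14 -.003
```

```text
t 21.4 shift m [0.0017, -0.4308, 0.1735] rot [-4.0, 0.2, -0.0] F [-0.0, 0.1, -0.8] w 0.077 tcp [0.4642, 0.2067, 0.1413] goal [0.6652, -0.212, 0.14]
```

carry_out:
  xyz:
    - [-0.002,-0.025,0.01]
    - [-0.003,-0.06,0.024]
    - [-0.003,-0.095,0.038]
    - [-0.003,-0.13,0.052]
    - [-0.003,-0.165,0.066]
  rot:
    - [-0.8,0,0]
    - [-1.6,0,0]
    - [-2.4,0,0]
    - [-3.2,0.2,0]
    - [-4.0,0.2,0]

```text
t: 21.82
tool_pos: [0.5414, 0.0448, 0.1454]
tcp_rot: [[0.001, -0.135, 0.991], [0.001, 0.991, 0.135], [-1.0, 0.001, 0.001]]
force: [0.2, 0.9, -0.3]
gripper_width: 0.076
```

```bash
python3 g.py r a .14 -.003
```

```text
t 21.82 shift m [0.0053, -0.2712, 0.0879] rot [0.0, 0.1, -0.0] F [0.2, 0.9, -0.3] w 0.076 tcp [0.5414, 0.0448, 0.1454] goal [0.6652, -0.212, 0.14]
```

carry_out:
  xyz:
    - [0,-0.036,0.012]
    - [0,-0.072,0.023]
    - [0,-0.108,0.035]
    - [0,-0.144,0.047]
    - [0,-0.182,0.059]
  rot:
    - [0,0,0]
    - [0,0,0]
    - [0,0,0]
    - [0,0,0]
    - [0,0,0]

```text
t: 22.23
tool_pos: [0.6252, -0.129, 0.1463]
tcp_rot: [[0.002, -0.136, 0.991], [0.001, 0.991, 0.136], [-1.0, 0.001, 0.002]]
force: [0.6, 0.7, -0.3]
gripper_width: 0.078
```

```bash
python3 g.py r a .12 -.003
```

```text
t 22.23 shift m [0.0263, -0.0877, 0.0283] rot [0.1, 0.1, -0.0] F [0.6, 0.7, -0.3] w 0.078 tcp [0.6252, -0.129, 0.1463] goal [0.6652, -0.212, 0.12]
```

carry_out:
  xyz:
    - [0.005,-0.036,0.012]
    - [0.01,-0.068,0.022]
    - [0.018,-0.083,0.027]
    - [0.025,-0.0877,0.0283]
    - [0.026,-0.0877,0.0283]
  rot:
    - [0.1,0,0]
    - [0.1,0,0]
    - [0.1,0.1,0]
    - [0.1,0.1,0]
    - [0.1,0.1,0]

```text
t: 22.65
tool_pos: [0.6646, -0.2131, 0.1192]
tcp_rot: [[-0.001, -0.133, 0.991], [0.001, 0.991, 0.133], [-1.0, 0.001, -0.001]]
force: [-0.1, 0.2, -0.6]
gripper_width: 0.079
```

```bash
python3 g.py r a .057 -.003; python3 - <<'E'
from h import *
s=snapshot("scene");crop(s,"pics/s13.png",110,100,260,240,5)
E
```

```text
t 22.65 shift m [0.0622, 0.0009, 0.0008] rot [-0.1, -0.1, -0.0] F [-0.1, 0.2, -0.6] w 0.079 tcp [0.6646, -0.2131, 0.1192] goal [0.6652, -0.212, 0.057]
```

View pics/s13.png

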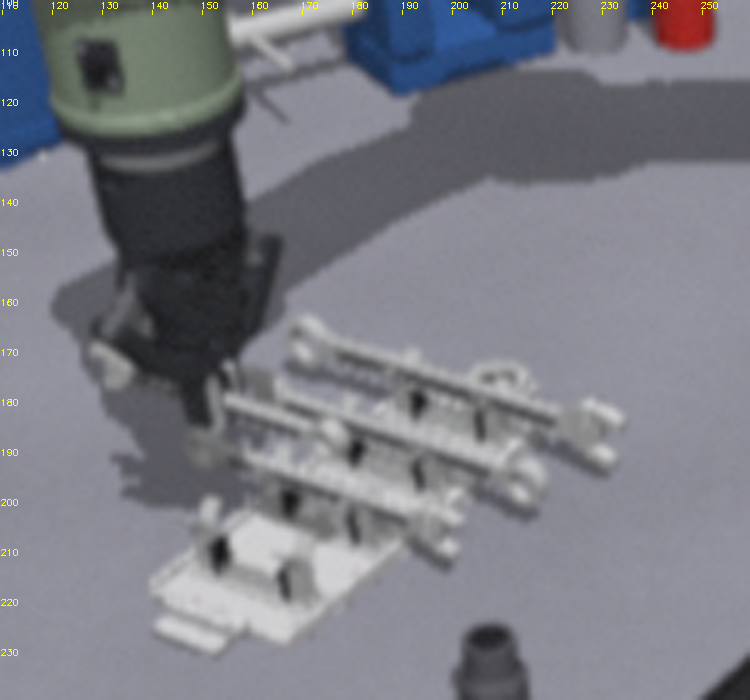

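carry_out:
  xyz:
    - [0.012,0,0.0006]
    - [0.026,0,0.0006]
    - [0.042,0,0.0006]
    - [0.055,0,0.0006]
    - [0.062,0,0.0006]
  rot:
    - [-0.1,0,0]
    - [-0.1,0,0]
    - [-0.1,0,0]
    - [-0.1,0,0]
    - [-0.1,0,0]

```text
t: 23.12
tool_pos: [0.6643, -0.2101, 0.0552]
tcp_rot: [[-0.003, -0.137, 0.991], [0.002, 0.991, 0.137], [-1.0, 0.003, -0.003]]
force: [-0.5, -0.4, -1.1]
gripper_width: 0.076
```

```bash
python3 g.py r a .023 -.003
```

```text
t 23.12 shift m [0.0322, -0.0021, 0.0008] rot [0.1, -0.2, -0.1] F [-0.5, -0.4, -1.1] w 0.076 tcp [0.6643, -0.2101, 0.0552] goal [0.6652, -0.212, 0.023]
```

carry_out:
  xyz:
    - [0.004,-0.002,0.0008]
    - [0.012,-0.002,0.0008]
    - [0.02,-0.002,0.0008]
    - [0.026,-0.002,0.0008]
    - [0.03,-0.002,0.0008]
  rot:
    - [0.1,-0.2,-0.1]
    - [0.1,-0.2,-0.1]
    - [0.1,-0.2,-0.1]
    - [0.1,-0.2,-0.1]
    - [0.1,-0.2,-0.1]

```text
t: 23.53
tool_pos: [0.6653, -0.2121, 0.0249]
tcp_rot: [[0.001, -0.135, 0.991], [0.001, 0.991, 0.135], [-1.0, 0.001, 0.001]]
force: [-1.1, -0.9, 4.0]
gripper_width: 0.075
```

```bash
python3 g.py r a .023 -.003
```

```text
t 23.53 shift m [0.0019, 0.0001, -0.0001] rot [0.0, 0.0, -0.0] F [-1.1, -0.9, 4.0] w 0.075 tcp [0.6653, -0.2121, 0.0249] goal [0.6652, -0.212, 0.023]
```

carry_out:
  xyz:
    - [0.001,0,0]
    - [0.002,0,0]
    - [0.0025,0,0]
    - [0.003,0,0]
    - [0.003,0,0]
  rot:
    - [0,0,0]
    - [0,0,0]
    - [0,0,0]
    - [0,0,0]
    - [0,0,0]

```text
t: 23.95
tool_pos: [0.6654, -0.2123, 0.0223]
tcp_rot: [[0.001, -0.135, 0.991], [0.001, 0.991, 0.135], [-1.0, 0.0, 0.001]]
force: [-1.7, -0.1, 3.2]
gripper_width: 0.078
```

carry_out:
  xyz:
    - [0.0005,0,0]
    - [0.001,0,0]
    - [0.0015,0,0]
    - [0.002,0,0]
    - [0.002,0,0]
  rot:
    - [0,0,0]
    - [0,0,0]
    - [0,0,0]
    - [0,0,0]
    - [0,0,0]

```text
t: 24.37
tool_pos: [0.6656, -0.2123, 0.0212]
tcp_rot: [[0.002, -0.135, 0.991], [0.001, 0.991, 0.135], [-1.0, 0.0, 0.002]]
force: [-6.2, 2.0, 13.4]
gripper_width: 0.078
```

carry_out:
  xyz:
    - [0.0005,0,0]
    - [0.001,0,0]
    - [0.001,0,0]
    - [0.001,0,0]
    - [0.001,0,0]
  rot:
    - [0,0,0]
    - [0,0,0]
    - [0,0,0]
    - [0,0,0]
    - [0,0,0]

```text
t: 24.78
tool_pos: [0.6656, -0.2123, 0.0212]
tcp_rot: [[0.002, -0.135, 0.991], [0.001, 0.991, 0.135], [-1.0, 0.0, 0.002]]
force: [-5.8, 1.2, 13.4]
gripper_width: 0.078
```

carry_out:
  xyz:
    - [-0.002,0,0]
    - [-0.002,0,0]
    - [-0.002,0,0]
    - [-0.002,0,0]
    - [-0.002,0,0]
  rot:
    - [0,0,0]
    - [0,0,0]
    - [0,0,0]
    - [0,0,0]
    - [0,0,0]
  hand: -0.3

```text
t: 25.2
tool_pos: [0.6656, -0.2123, 0.0231]
tcp_rot: [[0.002, -0.135, 0.991], [0.001, 0.991, 0.135], [-1.0, 0.0, 0.002]]
force: [0.1, 0.1, 0.3]
gripper_width: 0.346
```

carry_out:
  xyz:
    - [-0.02,0,0]
    - [-0.04,0,0]
    - [-0.065,0,0]
    - [-0.09,0,0]
    - [-0.13,0,0]
  rot:
    - [0,0,0]
    - [0,0,0]
    - [0,0,0]
    - [0,0,0]
    - [0,0,0]

```text
t: 25.62
tool_pos: [0.664, -0.2118, 0.1517]
tcp_rot: [[-0.002, -0.135, 0.991], [0.002, 0.991, 0.135], [-1.0, 0.002, -0.002]]
force: [0.3, 0.6, -0.7]
gripper_width: 0.344
```

carry_out:
  xyz:
    - [0,0.025,0]
    - [0,0.06,0]
    - [0,0.1,0]
    - [0,0.14,0]
    - [0,0.18,0]
  rot:
    - [0,0,0]
    - [0,0,0]
    - [0,0,0]
    - [0,0,0]
    - [0,0,0]

```text
t: 26.03
tool_pos: [0.6392, -0.0318, 0.152]
tcp_rot: [[-0.002, -0.135, 0.991], [0.002, 0.991, 0.135], [-1.0, 0.002, -0.002]]
force: [1.1, 0.3, 0.9]
gripper_width: 0.354
```

carry_out:
  xyz:
    - [0,0.04,0]
    - [0,0.08,0]
    - [0,0.12,0]
    - [0,0.15,0]
    - [0,0.16,0]
  rot:
    - [0,0,0]
    - [0,0,0]
    - [0,0,0]
    - [0,0,0]
    - [0,0,0]

```text
t: 26.45
tool_pos: [0.6165, 0.1327, 0.1521]
tcp_rot: [[-0.003, -0.14, 0.99], [0.004, 0.99, 0.14], [-1.0, 0.004, -0.002]]
force: [0.4, 0.7, -0.3]
gripper_width: 0.352
```

```bash
python3 - <<'E'
from g import *
s=snapshot("scene");crop(s,"pics/s14.png",110,140,250,240,5.6)
c=cv2.resize(s["color"][140:240,110:250],None,fx=5.6,fy=5.6,interpolation=2)
LEN=dict(a=.18,b=.21,c=.238,d=.266);H=dict(a=.013,b=.0145,c=.016,d=.018)
t=snapshot("top");ct=cv2.resize(t["color"][130:260,340:450],None,fx=4.6,fy=4.6,interpolation=2)
for k in "abcd":
  for y in np.linspace(-LEN[k]/2,LEN[k]/2,7):
    for z,col in((.03+H[k],(0,0,255)),(.03,(255,0,0))):
      P=np.r_[pt(RK,RKX[k],y),z]
      q=(w2p(s,P)+.5-(110,140))*5.6;cv2.circle(c,tuple(int(i) for i in q),2,col,-1)
    q=(w2p(t,np.r_[pt(RK,RKX[k],y),.03+H[k]])+.5-(340,130))*4.6;cv2.circle(ct,tuple(int(i) for i in q),2,(0,0,255),-1)
cv2.imwrite("pics/ovs.png",c);cv2.imwrite("pics/ovt.png",ct);cv2.imwrite("pics/full.png",t["color"])
print(sense()["t"])
E
```

```text
26.55
```

View pics/s14.png

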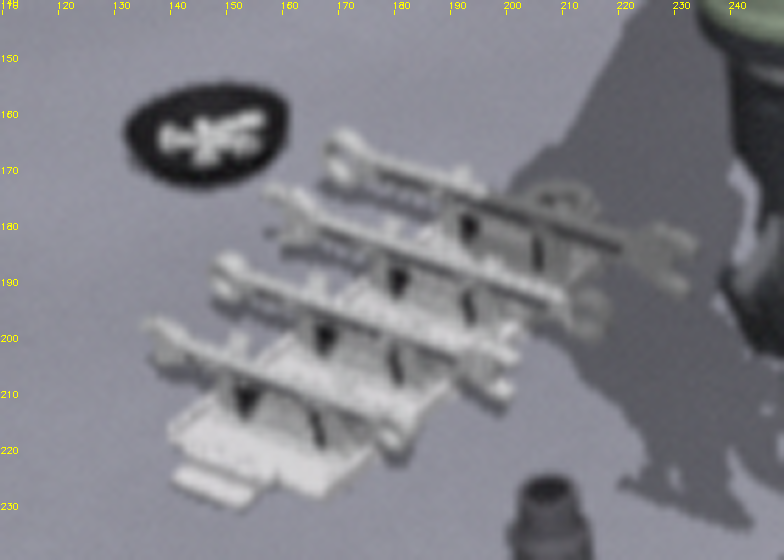

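View pics/ovs.png

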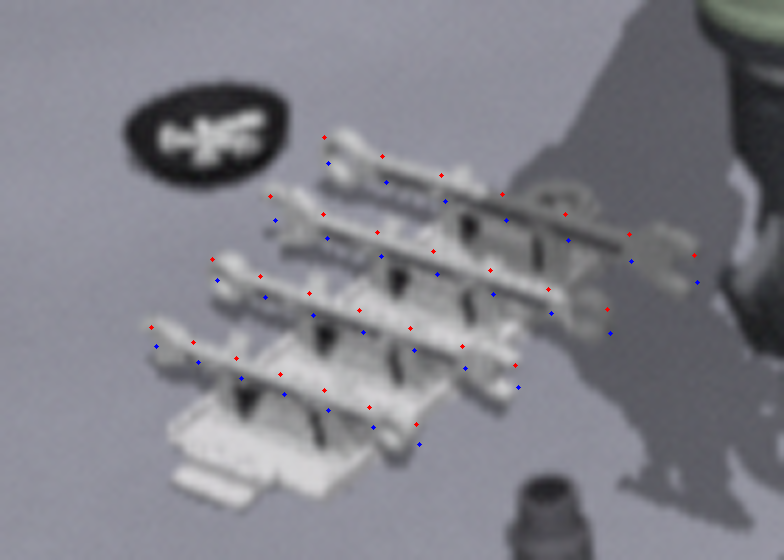

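View pics/ovt.png

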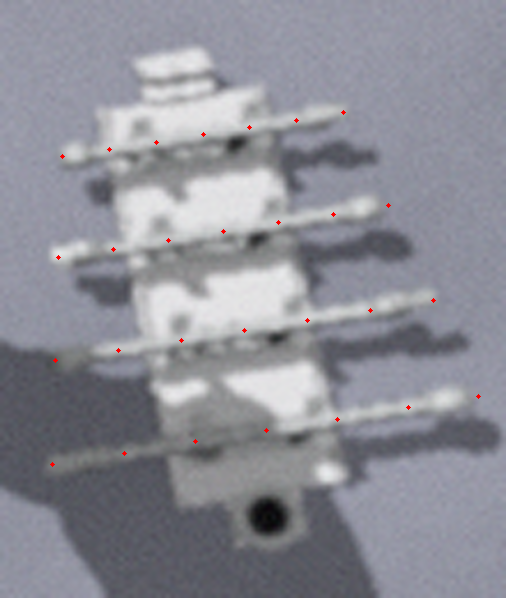

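```bash
python3 - <<'E'
from workcell import workorder, sense
print(sense()["t"],sense()["force"]); print(workorder.finish_job())
E
```

```text
26.55 [-0.44977676 -0.89779814 -0.45450841]
the job is handed in; nothing more can be done
None
```

All four spanners are in the rack and the job is handed in at 26.55 s of the 107 s allowed. From the hanging eye outward the order is d, c, b, a (longest to shortest). `finish_job` reports no verdict, so I don't have a confirmed pass.

**Last checks**
- **Seating:** each spanner was pressed to a hard stop, with the force reading at 13 to 50 N. That is more than the 5 to 8 N the jaws need, so I take all four as fully home.
- **Position:** the final views from both cameras show every shank on its clip line, level and on edge, with the fingers clear of everything.
- **Bystanders:** the socket and bolt pan look unmoved in the final scene view. I did not look at the oil filter at the end, but the arm never went near it.

**What went wrong or disagreed**
- **First move in the wrong units:** I gave that shift in millimetres instead of metres. The speed cap kept it to 206 mm in the intended direction, with no contact.
- **Hard press on b:** the wrist force peaked at 98 N, against the 120 N limit, so I pressed a more gently.
- **Position of d along its slot:** the two cameras differ, putting the middle of d between 0 and 7 mm from the clip centre. Where the shank centre lies relative to that middle is my estimate. I expect it to be within the 12 mm allowed, and this is the least certain of the four.

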